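# Crank the sample slide to its index and clamp it

### The job

Release the clamp lever of the sample slide fully, crank the inclined handwheel until the pointed nose of the carriage stands exactly opposite the pointed index (not the square block), then swing the lever back to fully clamped and let go. Move the carriage only by the handwheel, not by pushing it, and leave the flask, beaker, bottle and rubber bulb round it standing where they are.

Things in the scene. Friction and masses are not known exactly. Their poses are not given: they have to be found in the camera images.
- slide_unit: Screw slide for samples, fixed to the worktop: a dark bed 130 x 265 x 12 mm with two grey end blocks (tops 52 mm up) and guide rods between them along its y axis. The origin lies on the worktop under the middle of the carriage's travel; its own -x side is the front, turned roughly to the robot, with a 40 mm wide ledge (top 12 mm up) before the rods; +y is its left end (clamp lever), -y its right end (inclined gearbox and handwheel).
- carriage: Aluminium carriage 64 x 44 x 28 mm on the guide rods, carrying a small bottle fixed in it (top of bottle about 103 mm above the worktop). Its axes are those of the slide unit; it travels along y, 58 mm either way of the middle of the bed, and starts in the middle. The origin is the centre of its underside.
- carriage_tip (a point): Tip of the pointed steel nose on the carriage's front face, 50 mm before the carriage's centre, 32 mm above the worktop.
- handwheel (a joint): Turn of the handwheel in rad, 0 at the start, positive counter-clockwise as seen facing the wheel from the robot's side and above; range -5.8 to 5.8. The carriage moves 10 mm per rad, positive towards the unit's +y (left, lever end). Needs about 0.2 N m and stays where it is left.
- wheel_centre (a point): Centre of the handwheel: a steel wheel 56 mm across with a rim 16 mm thick (8 mm to either side of this point along the axis), no crank pin, to be gripped across the rim. Its z axis is the wheel's axis, pointing outwards: it leans 35 degrees from vertical towards the unit's -x (front). The gearbox face (58 mm across) lies 42 mm below this point along the axis; between them only a thin shaft. The wheel's centre is at (-85, -115, 95) mm in the unit's frame.
- clamp_lever (a joint): Angle of the clamp lever in rad: 0 fully clamped, 1.3 fully released (stops at both). At 0 the lever points from its axis to the unit's front (-x), turned 0.6 rad to the left (+y); at 1.3 it points to the front, turned 0.7 rad to the right (-y). Seen from above it turns counter-clockwise as it is released, so that its knob swings from the left end of the unit to the right over the ledge. Needs about 0.1 N m (2 N at the knob) and stays where it is left.
- lever_pivot (a point): Point on the lever's upright turning axis, at the height of the middle of its knob, on the unit's left end block, at (-12, 92, 73) mm in the unit's frame.
- lever_knob (a point): Middle of the upright round black knob on the clamp lever's end, 17 mm thick and 34 mm tall, 55 mm from the turning axis; this point is 74 mm above the worktop and the knob's top 91 mm. The flat lever arm (11 mm wide) below the knob lies 58 to 66 mm above the worktop, its hub reaches 67 mm.
- index_pointed: The index: an aluminium rider 24 mm wide (along the slide), 30 mm long and 20 mm tall, fixed on the front ledge; seen from above it is house-shaped, with a POINTED end towards the carriage. It stands 33 to 51 mm to the left or right of the middle of the bed. Origin: centre of its underside.
- index_tip (a point): Upper end of the pointed edge of the index, 32 mm above the worktop and 5 mm before the line on which the carriage's pointed nose travels.
- block_square: Spare rider of the same size on the other side of the ledge, with a SQUARE blunt end (a rectangle from above); not the index. Fixed. Origin: centre of its underside.
- flask: Bystander: steel density flask, 34 mm across, 75 mm tall, standing before the slide. Origin: centre of its underside.
- beaker: Bystander: glass beaker, 52 mm across, 66 mm tall, standing before the lever end. Origin: centre of its underside.
- buffer: Bystander: white capped bottle, 36 mm across, 82 mm tall, to the right of the handwheel. Origin: centre of its underside.
- bulb: Bystander: rubber pipette bulb, 50 mm across, 70 mm tall, behind the slide. Origin: centre of its underside.

How it is judged:
On the way, in this order (a step that is already met when the one before it is completed fails the run):
1. the clamp lever is swung to released (over 1.1 rad) before the carriage has moved (under 3 mm) (value of joint clamp_lever above 1.1 rad and distance of carriage from where it was at the start of the episode below 0.003 m), for 0.1 s.
2. with the lever released, the carriage's nose stands opposite the pointed index within 2.5 mm along the slide (value of joint clamp_lever above 1 rad and y of index_tip in the frame of carriage between -0.0025 and 0.0025 m), for 0.2 s.
3. the lever is back at clamped (under 0.15 rad) with the nose still within 2.5 mm of the index (value of joint clamp_lever below 0.15 rad and y of index_tip in the frame of carriage between -0.0025 and 0.0025 m), for 0.2 s.
At the end, for the whole second after the job is handed in: The carriage's nose stands opposite the pointed index within 2.5 mm along the slide, the clamp lever is at clamped (under 0.15 rad), and flask, beaker, bottle and bulb stand upright (all of step 3 and angle between each of flask, beaker, buffer, bulb's own z axis and vertical below 0.2 rad); the robot touches nothing.
It fails at once if the robot pushes the carriage itself (over 2 N) (contact force between any of the fingers, the arm and carriage above 2 N).
It fails at once if the flask is shifted more than 25 mm (distance of flask from where it was at the start of the episode above 0.025 m).
It fails at once if the beaker is shifted more than 25 mm (distance of beaker from where it was at the start of the episode above 0.025 m).
It fails at once if the buffer is shifted more than 25 mm (distance of buffer from where it was at the start of the episode above 0.025 m).
It fails at once if the bulb is shifted more than 25 mm (distance of bulb from where it was at the start of the episode above 0.025 m).
It also fails if it takes over 72 s, if anything falls off the work surface, if the arm or the gripper's body presses on something with over 40 N, if the wrist force passes 120 N, or if a joint passes its speed limit or range.

### The arm

A 6-joint arm with a two-finger parallel gripper is mounted at the origin on a cart in front of the work surface, level with it; the furniture and walls round the work are solid. World frame = base frame: x ahead of the robot, y to its left, z up, the work surface at z = 0. Lengths are in m, angles in rad, forces in N, time in s.
With the tool pointing down it reaches from about 0.35 to 0.975 m from the base axis. Payload 4.9 kg.
Tool frame: the origin (TCP) lies on the centre line of the jaws, within the pads' length; the fingertips stand 11 mm ahead of it and the grasp point (between the pads) lies 8 mm behind it (manip.finger_overhang is the distance from the TCP to the fingertips, in m); y points along the fingers, z is the direction in which the jaws open and shut, and the axes are right-handed (so a half turn about y gives the same grasp; the last joint's range is limited). The gripper opens to 85 mm and grips with 20 to 120 N. Pads are 22 mm wide; open, the fingers measure 114 mm over their backs; the gripper's body (76 mm by 85 mm) begins 54 mm behind the grasp point. The pads swing forward as they close: fully open they stand 13 mm farther back than shut.
Start: joints at [-1.418, 0.053, 1.613, -0, 1.476, -0.119], TCP at [0.168, -0.602, 0.242] pointing down, gripper open.
Joint ranges: [-3.01, 3.01], [-1.01, 2.22], [0.06, 2.58], [-1.02, 4.17], [0.09, 2.62], [-3.14, 3.14]. Speed limits (rad/s): [2.57, 2.57, 3.14, 3.14, 3.14, 3.14].

### API

Orientations are given as a unit quaternion [w, x, y, z].
In Python, from plant import readout, cams, workorder, manip gives the robot as it stands.
- The arm moves only by the tool play_rows, never from a script. Its arguments are lists of equal length, an entry for each row: "slide": the shift along the tool's x, y, z in cm, a list of three; "yaw": the turn about the tool's y in degrees; "grip": the closure, from -1 (fully open) to 1 (shut), so that 0 is half open. In form: {"slide": [[x, y, z], ...], "yaw": [yaw, ...], "grip": [grip, ...]}. A call has 1 to 12 rows; each row shifts and turns the commanded pose from where the row before left it, along the tool's axes as they then stand; what a row does not reach is not made up. A row lasts 1/10 s, in which the tool goes at most 50 mm and 8.59 degrees, less where a joint would pass 70% of its speed; a pose out of reach is approached as far as the arm can. A call with a gripper value outside its range is refused whole. The fingers move at their own pace and stop on an object; the grip force is fixed at half the most. Time passes only in rows, so rows that do not move let the fingers close. It gives the time, the measured TCP pose, the force and the opening at its end, in the units of the state.
- readout.state(): the state, without advancing time (a new reading comes with each control period).
- cams.grab_frame(name): name is "scene" or "top"; returns a dict with "image" (420x560x3 uint8, red, green, blue), "mtx" (3x3 intrinsics, pixels), "R" (3x3) and "t" (3): a world point X has camera coordinates R X + t. Camera axes: x right, y down, z forward; pixel columns grow to the right and rows downward; lengths in m; the calibration is good to about 2 mm. A picture is of the moment at which its call begins. There is no depth.
- workorder.job_done(): hands the job in, once; it reports no verdict.
The state is a dict: "time": time; "joint_pos": joint angles; "joint_vel": joint speeds; "joint_efforts": joint torques, N m; "tool_pos": TCP position; "tool_rot": TCP orientation; "contact_force": force on the tool from outside, world axes, zero at the start; "ft_torque": the same for the moment, N m; "gripper_width": opening from 0.0 (shut) to 1.0 (fully open).
Only numpy, scipy, OpenCV 4.12 (cv2) and the standard library are available. Lean on these libraries where they do the work, as an engineer would, in place of code of your own. Each camera call takes 0.05 s, during which the arm holds its last target.

## Working session

There is one attempt and no reset: what is moved stays moved. The work goes in short steps, Python scripts to look and compute and a tool call to move; the robot and the scene stay as the last step left them, time stands still between calls to the robot, and variables do not carry over. Pictures are saved under pics/ and viewed, and the job is handed in when it is done.

Besides the shell and the picture viewer there is one more tool, called after "Call:" by a JSON object that holds its "fn" and its "kwargs", one argument or row to a line. play_rows: Moves the arm, as the interface text tells. Its arguments: {"type":"object","properties":{"slide":{"type":"array","items":{"type":"array","items":{"type":"number"}}},"yaw":{"type":"array","items":{"type":"number"}},"grip":{"type":"array","items":{"type":"number"}}},"required":["slide","yaw","grip"]}

```bash
ls; mkdir -p pics; python3 - <<'E'
from plant import readout,cams,manip
import cv2,numpy as np
print(readout.state()); print(manip.finger_overhang)
np.set_printoptions(precision=4,suppress=True)
for n in("scene","top"):
    f=cams.grab_frame(n); cv2.imwrite(f"pics/{n}0.png",f["image"][:,:,::-1]); print(n,f["mtx"],f["R"],f["t"])
    np.savez(f"pics/{n}0.npz",**f)
E
```

```text
pics
{'time': 0.0, 'joint_pos': array([-1.41799563e+00,  5.33438468e-02,  1.61429925e+00, -2.03202781e-05,
        1.47602327e+00, -1.19015194e-01]), 'joint_vel': array([ 0.00054991, -0.00045695,  0.00062113, -0.00057335, -0.00028253,
        0.00064914]), 'joint_efforts': array([ 9.18160440e-04, -3.93683410e+01, -3.70174026e+01, -3.44750208e-05,
        7.13213172e-03,  8.12741490e-06]), 'tool_pos': array([ 0.16769321, -0.60145015,  0.24106794]), 'tool_rot': array([ 0.09578695, -0.09582602,  0.70131883, -0.69985294]), 'contact_force': array([0.19137222, 0.23558573, 1.10145012]), 'ft_torque': array([ 0.01597386, -0.01767713, -0.02499896]), 'gripper_width': 0.9992558998733885}
0.011
scene [[488.2579   0.     283.5578]
 [  0.     488.2579 207.4982]
 [  0.       0.       1.    ]] [[ 0.4187 -0.9078 -0.0239]
 [-0.4076 -0.1643 -0.8983]
 [ 0.8115  0.3859 -0.4388]] [-0.4548  0.2507  0.6478]
top [[465.3287   0.     279.2223]
 [  0.     465.3287 212.6877]
 [  0.       0.       1.    ]] [[ 0.0138 -0.9997  0.0185]
 [-0.9991 -0.0145 -0.0404]
 [ 0.0407 -0.0179 -0.999 ]] [-0.2451  0.5312  1.0711]
```

View pics/scene0.png

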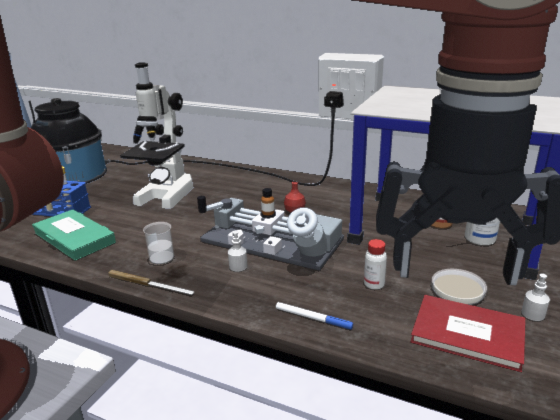

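View pics/top0.png

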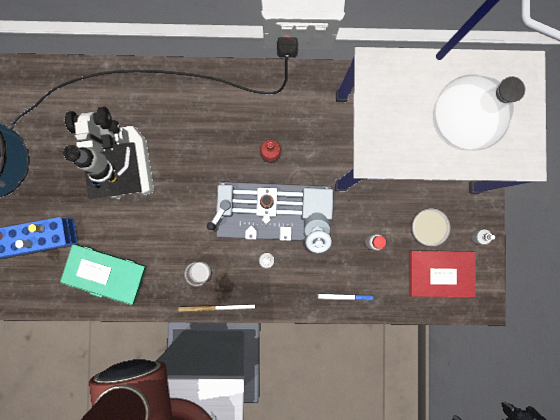

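```bash
python3 - <<'E'
import cv2
a=cv2.imread("pics/top0.png")[170:280,185:400]; cv2.imwrite("pics/tz0.png",cv2.resize(a,None,fx=3.7,fy=3.7,interpolation=cv2.INTER_CUBIC))
a=cv2.imread("pics/scene0.png")[175:285,190:395]; cv2.imwrite("pics/sz0.png",cv2.resize(a,None,fx=3.8,fy=3.8,interpolation=cv2.INTER_CUBIC))
E
```

```text
(no output)
```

View pics/tz0.png

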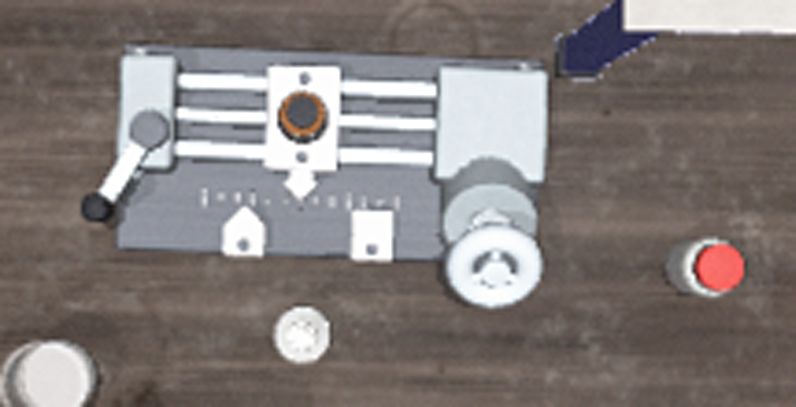

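View pics/sz0.png

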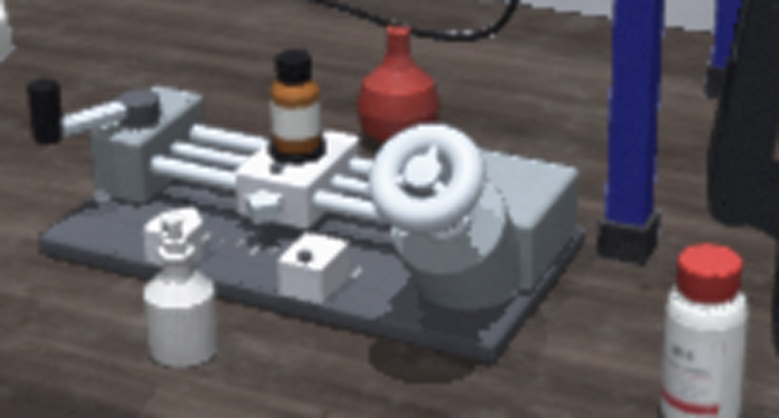

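```bash
cat > h.py <<'E'
import numpy as np,cv2
from scipy.spatial.transform import Rotation as Rn
from scipy.optimize import least_squares
def load(n,k=0): return dict(np.load(f"pics/{n}{k}.npz"))
def proj(f,X):
    c=f["R"]@np.asarray(X)+f["t"]; p=f["mtx"]@c; return p[:2]/p[2]
def back(f,uv,z):
    d=f["R"].T@np.linalg.inv(f["mtx"])@[uv[0],uv[1],1]; o=-f["R"].T@f["t"]; return o+d*(z-o[2])/d[2]
def quat(s): q=s["tool_rot"]; return Rn.from_quat([q[1],q[2],q[3],q[0]])
E
python3 - <<'E'
from h import *
T=load("top");S=load("scene")
t=lambda u,v:(185+u/3.7,170+v/3.7)
s=lambda u,v:(190+u/3.8,175+v/3.8)
obs=[(T,t(97,208),(-57.4,123.05,91)),(T,t(150,128),(-12,92,67)),(T,t(301,200),(-50,0,32)),(T,t(493,264),(-85,-115,95)),(T,t(303,116),(0,0,103)),
(S,s(44,112),(-57.4,123.05,74)),(S,s(427,172),(-85,-115,95)),(S,s(294,60),(0,0,103))]
def pt(p,X):
    c,s_=np.cos(p[2]),np.sin(p[2]);X=np.array(X)/1000
    return [p[0]+c*X[0]-s_*X[1],p[1]+s_*X[0]+c*X[1],X[2]]
r=lambda p:np.concatenate([proj(f,pt(p,X))-uv for f,uv,X in obs])
o=least_squares(r,[.5,-.1,0],loss="soft_l1");p=o.x;print(p);print(r(p).reshape(-1,2).round(2))
w=lambda X:np.array(X)[:2]
a=back(T,t(245,207),.032)
c,s_=np.cos(p[2]),np.sin(p[2])
d=a[:2]-p[:2]; print("index tip unit",c*d[0]+s_*d[1],-s_*d[0]+c*d[1])
for uv in [(223,0),(265,0)]: pass
for n,X in dict(knob0=(-57.4,123.05,74),piv=(-12,92,73),wheel=(-85,-115,95),org=(0,0,0)).items(): print(n,np.round(pt(p,X),4))
for n,uv,z in [("flask",(302,328),.075),("beaker",(50,372),.066),("buffer",(720,266),.082)]: print(n,back(T,t(*uv),z).round(3))
e=[back(T,t(*u),.032)[:2] for u in [(301,200),(245,207)]]; d=e[1]-e[0];print("rel",c*d[0]+s_*d[1],-s_*d[0]+c*d[1])
np.save("pose.npy",p)
E
```

```text
[ 0.55745085 -0.21001701 -0.01690826]
[[-1.87 -0.94]
 [ 0.07  0.73]
 [ 0.45 -0.  ]
 [ 1.24  0.15]
 [ 0.38 -1.22]
 [-1.03 -0.09]
 [ 0.23  2.35]
 [-0.46 -0.61]]
index tip unit -0.05542897365309722 0.0354291262859887
knob0 [ 0.5021 -0.086   0.074 ]
piv [ 0.547  -0.1178  0.073 ]
wheel [ 0.4705 -0.3236  0.095 ]
org [ 0.5575 -0.21    0.    ]
flask [ 0.431 -0.21   0.075]
beaker [ 0.403 -0.061  0.066]
buffer [ 0.471 -0.456  0.082]
rel -0.00538830202526116 0.034400942375722054
```

```bash
cat >> h.py <<'E'
def unit(p,X):
    c,s_=np.cos(p[2]),np.sin(p[2]);X=np.array(X)/1000
    return np.array([p[0]+c*X[0]-s_*X[1],p[1]+s_*X[0]+c*X[1],X[2]])
def delta(s,target,jawang=None):
    """slide in cm in current tool axes; yaw deg to bring z axis to world angle jawang (mod pi)"""
    R=quat(s).as_matrix(); d=R.T@(np.array(target)-s["tool_pos"])*100
    z=R[:,2]; cur=np.arctan2(z[1],z[0]); out=[d.round(2)]
    if jawang is not None:
        dw=(jawang-cur+np.pi/2)%np.pi-np.pi/2
        out.append(-np.degrees(dw).round(1))
    return out,np.degrees(cur).round(1)
E
python3 - <<'E'
from h import *
from plant import readout
s=readout.state(); print(quat(s).as_matrix().round(3)); p=np.load("pose.npy")
k=unit(p,(-57.4,123.05,74)); k[2]=.2
ph=-.6; a=np.arctan2(-np.cos(ph),np.sin(ph))+p[2]; print(k,np.degrees(a)); print(delta(s,k,a))
E
```

```text
[[-0.963 -0.     0.268]
 [-0.268  0.002 -0.963]
 [-0.    -1.    -0.002]]
[ 0.50213952 -0.08601411  0.2       ] -125.34623956786218
([array([-46.06,   4.2 , -40.67]), np.float64(50.9)], np.float64(-74.4))
```

Call:
{"fn": "play_rows", "kwargs": {
  "slide": [
    [-3,0,-2.7],
    [-3,0,-2.7],
    [-3,0,-2.7],
    [-3,0,-2.7],
    [-3,0,-2.7],
    [-3,0,-2.7],
    [-3,0,-2.7],
    [-3,0,-2.7],
    [-3,0,-2.7],
    [-3,0,-2.7],
    [-3,0,-2.7],
    [-3,0,-2.7]
  ],
  "yaw": [0,0,0,0,0,0,0,0,0,0,0,0],
  "grip": [0,0,0,0,0,0,0,0,0,0,0,0]
}}

```text
time: 1.3
tool_pos: [0.428, -0.1916, 0.2419]
tool_rot: [0.096, -0.096, 0.701, -0.701]
contact_force: [0.7, -0.4, -0.5]
gripper_width: 0.499
```

Call:
{"fn": "play_rows", "kwargs": {
  "slide": [
    [0,0,0],
    [0,0,0],
    [0,0,0],
    [0,0,0],
    [0,0,0],
    [0,0,0],
    [0,0,0],
    [0,0,0]
  ],
  "yaw": [6.4,6.4,6.4,6.4,6.4,6.4,6.4,6.1],
  "grip": [0,0,0,0,0,0,0,0]
}}

```text
time: 2.1
tool_pos: [0.4273, -0.1931, 0.2417]
tool_rot: [-0.216, 0.216, 0.673, -0.673]
contact_force: [0.0, 0.7, -0.7]
gripper_width: 0.501
```

```bash
cat > g.py <<'E'
from h import *
from plant import readout,cams
import sys
p=np.load("pose.npy")
def knob(th,z,r=55): # lever angle th
    ph=th-.6; a=np.arctan2(-np.cos(ph),np.sin(ph))+p[2]
    return unit(p,(-12-r*np.cos(ph),92-r*np.sin(ph),z)),a
def wheel(z): return unit(p,(-85,-115,z))
def snap(k,names=("scene","top")):
    for n in names:
        f=cams.grab_frame(n); np.savez(f"pics/{n}{k}.npz",**f); cv2.imwrite(f"pics/{n}{k}.png",f["image"][:,:,::-1])
def crop(n,k,x0,y0,x1,y1,sc):
    a=cv2.imread(f"pics/{n}{k}.png")[y0:y1,x0:x1]; cv2.imwrite(f"pics/{n}{k}z.png",cv2.resize(a,None,fx=sc,fy=sc,interpolation=cv2.INTER_CUBIC))
def st():
    s=readout.state(); print("t",round(s["time"],2),s["tool_pos"].round(4),"F",s["contact_force"].round(1),"w",round(s["gripper_width"],3),"q",s["joint_pos"].round(2)); return s
E
python3 - <<'E'
from g import *
s=st(); print(delta(s,knob(0,83)[0],knob(0,83)[1]))
E
```

```text
t 2.1 [ 0.4273 -0.1931  0.2417] F [ 0.   0.7 -0.7] w 0.501 q [-0.58 -0.33  1.96  0.    1.51  1.61]
([array([  0.13,  15.87, -13.06]), np.float64(-0.2)], np.float64(-125.6))
```

Call:
{"fn": "play_rows", "kwargs": {
  "slide": [
    [0,0,-3.2],
    [0,0,-3.3],
    [0,0,-3.3],
    [0,0,-3.3],
    [0,4,0],
    [0,4,0],
    [0,3.5,0],
    [0,0,0]
  ],
  "yaw": [0,0,0,0,0,0,0,0],
  "grip": [0,0,0,0,0,0,0,0]
}}

```text
time: 2.9
tool_pos: [0.4989, -0.0848, 0.1209]
tool_rot: [-0.219, 0.21, 0.674, -0.674]
contact_force: [-0.5, 0.4, -1.0]
gripper_width: 0.502
```

```bash
python3 - <<'E'
from g import *
s=st(); print(delta(s,knob(0,83)[0],knob(0,83)[1]))
snap(1); crop("scene",1,150,120,350,280,3.8)
E
```

```text
t 2.9 [ 0.4989 -0.0848  0.1209] F [-0.5  0.4 -1. ] w 0.502 q [-0.32 -0.12  1.99 -0.    1.28  1.87]
([array([-0.38,  3.78, -0.11]), np.float64(0.0)], np.float64(-125.3))
```

View pics/scene1z.png

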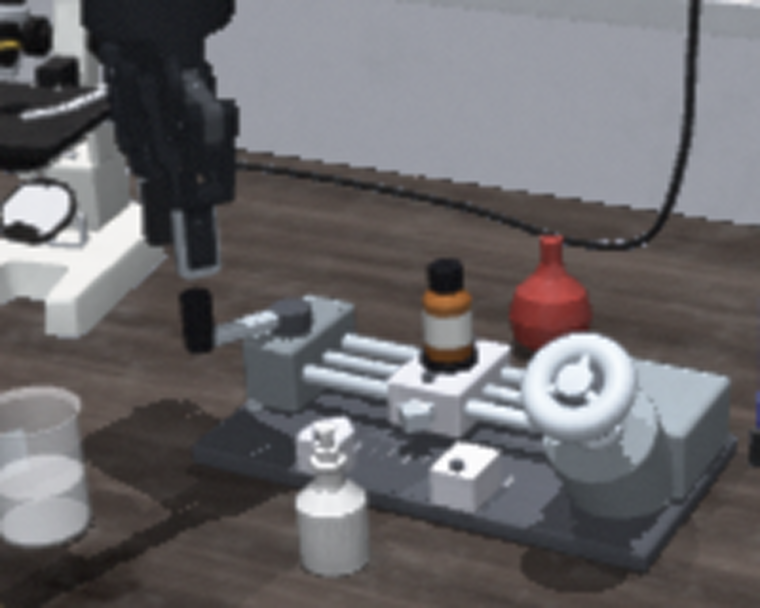

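View pics/top1.png

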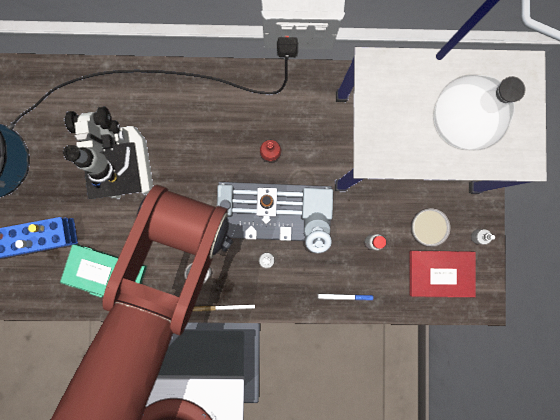

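Call:
{"fn": "play_rows", "kwargs": {
  "slide": [
    [-0.4,0,0.2],
    [0,1.9,0],
    [0,1.9,0],
    [0,0,0],
    [0,0,0]
  ],
  "yaw": [0,0,0,0,0],
  "grip": [0,0,0,0.4,0.4]
}}

```text
time: 3.5
tool_pos: [0.5066, -0.091, 0.0912]
tool_rot: [0.214, -0.216, -0.674, 0.674]
contact_force: [-0.3, 0.9, -0.3]
gripper_width: 0.298
```

```bash
python3 - <<'E'
from g import *
s=st(); print(delta(s,knob(0,83)[0],knob(0,83)[1]))
snap(2,["scene"]); crop("scene",2,170,160,290,250,6.5)
for th in (0.25,.5,.75,1.0,1.3): print(th,delta(s,*knob(th,83)))
E
```

```text
t 3.5 [ 0.5066 -0.091   0.0912] F [-0.3  0.9 -0.3] w 0.298 q [-0.32 -0.07  2.   -0.    1.21  1.87]
([array([ 0.65,  0.82, -0.14]), np.float64(0.0)], np.float64(-125.3))
0.25 ([array([0.48, 0.82, 1.22]), np.float64(-14.3)], np.float64(-125.3))
0.5 ([array([-0.02,  0.82,  2.49]), np.float64(-28.6)], np.float64(-125.3))
0.75 ([array([-0.82,  0.82,  3.6 ]), np.float64(-43.0)], np.float64(-125.3))
1.0 ([array([-1.88,  0.83,  4.48]), np.float64(-57.3)], np.float64(-125.3))
1.3 ([array([-3.38,  0.83,  5.16]), np.float64(-74.5)], np.float64(-125.3))
```

View pics/scene2z.png

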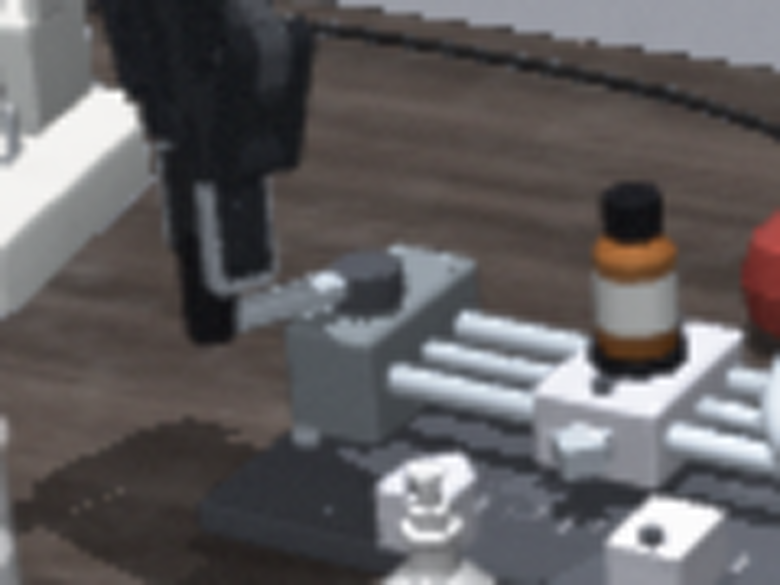

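Call:
{"fn": "play_rows", "kwargs": {
  "slide": [
    [0,0,0],
    [0,0,0]
  ],
  "yaw": [0,0],
  "grip": [0.4,0.4]
}}

```text
time: 3.75
tool_pos: [0.5063, -0.0907, 0.0907]
tool_rot: [0.214, -0.215, -0.674, 0.674]
contact_force: [-0.4, 0.3, -0.7]
gripper_width: 0.297
```

```bash
python3 - <<'E'
from g import *
s=st(); print(delta(s,knob(0,83)[0],knob(0,83)[1]))
E
```

```text
t 3.75 [ 0.5063 -0.0907  0.0907] F [-0.4  0.3 -0.7] w 0.297 q [-0.32 -0.07  2.    0.    1.21  1.87]
([array([ 0.61,  0.77, -0.14]), np.float64(0.0)], np.float64(-125.3))
```

Call:
{"fn": "play_rows", "kwargs": {
  "slide": [
    [0.6,0,0.1],
    [0,0.7,0],
    [0,0,0]
  ],
  "yaw": [0,0,0],
  "grip": [0.4,0.4,0.4]
}}

```text
time: 4.05
tool_pos: [0.499, -0.0873, 0.0811]
tool_rot: [-0.215, 0.214, 0.674, -0.674]
contact_force: [0.1, 0.2, -0.0]
gripper_width: 0.303
```

Call:
{"fn": "play_rows", "kwargs": {
  "slide": [
    [-0.04,0,0.69],
    [-0.04,0,0.69],
    [-0.04,0,0.69],
    [-0.04,0,0.69],
    [0,0,0]
  ],
  "yaw": [-7.2,-7.2,-7.2,-7.2,0],
  "grip": [0.4,0.4,0.4,0.4,0.4]
}}

```text
time: 4.55
tool_pos: [0.4899, -0.1135, 0.0821]
tool_rot: [-0.041, 0.04, 0.706, -0.706]
contact_force: [0.0, 0.4, 0.3]
gripper_width: 0.3
```

```bash
python3 - <<'E'
from g import *
s=st()
for th in (.5,.6,1.3): print(th,delta(s,*knob(th,83)))
snap(3,["scene"]); crop("scene",3,170,160,290,250,6.5)
E
```

```text
t 4.55 [ 0.4899 -0.1135  0.0821] F [0.  0.4 0.3] w 0.3 q [-0.38 -0.08  2.03  0.    1.2   1.31]
0.5 ([array([-0.22, -0.09, -0.24]), np.float64(0.1)], np.float64(-96.6))
0.6 ([array([-0.25, -0.09,  0.31]), np.float64(-5.6)], np.float64(-96.6))
1.3 ([array([-1.88, -0.09,  3.71]), np.float64(-45.7)], np.float64(-96.6))
```

View pics/scene3z.png

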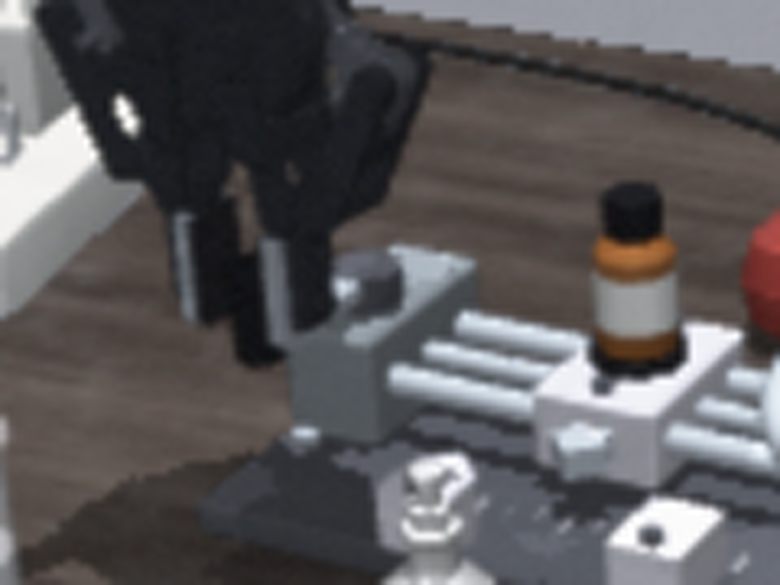

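Call:
{"fn": "play_rows", "kwargs": {
  "slide": [
    [-0.2,0,0.66],
    [-0.05,0,0.66],
    [-0.05,0,0.66],
    [-0.05,0,0.66],
    [-0.05,0,0.66],
    [-0.05,0,0.66],
    [0,0,0.3],
    [0,0,0]
  ],
  "yaw": [-7.2,-7.2,-7.2,-7.2,-7.2,-7.2,0,0],
  "grip": [0.4,0.4,0.4,0.4,0.4,0.4,0.4,0.4]
}}

```text
time: 5.4
tool_pos: [0.5036, -0.153, 0.0819]
tool_rot: [0.221, -0.222, 0.672, -0.671]
contact_force: [-0.0, 0.9, -1.3]
gripper_width: 0.3
```

```bash
python3 - <<'E'
from g import *
s=st()
for th in (1.1,1.3): print(th,delta(s,*knob(th,83)))
snap(4,["scene"]); crop("scene",4,170,160,290,250,6.5)
E
```

```text
t 5.4 [ 0.5036 -0.153   0.0819] F [-0.   0.9 -1.3] w 0.3 q [-0.44 -0.02  1.97 -0.    1.19  0.5 ]
1.1 ([array([-0.15, -0.11, -1.09]), np.float64(8.8)], np.float64(-53.5))
1.3 ([array([-0.09, -0.11,  0.01]), np.float64(-2.7)], np.float64(-53.5))
```

View pics/scene4z.png

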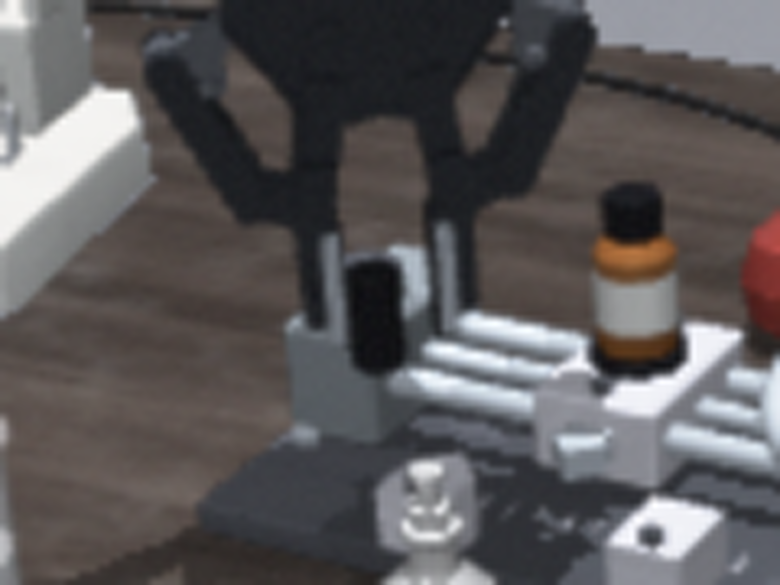

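Call:
{"fn": "play_rows", "kwargs": {
  "slide": [
    [0,0,0.2],
    [0,0,0.2],
    [0,0,0.1]
  ],
  "yaw": [-3,0,0],
  "grip": [0.4,0.4,0.4]
}}

```text
time: 5.75
tool_pos: [0.5063, -0.1565, 0.0819]
tool_rot: [0.239, -0.24, 0.666, -0.665]
contact_force: [-3.3, 3.7, 1.8]
gripper_width: 0.298
```

```bash
python3 - <<'E'
from g import *
s=st()
for th in (1.1,1.3): print(th,delta(s,*knob(th,83)))
snap(5,["scene"]); crop("scene",5,170,160,290,250,6.5)
E
```

```text
t 5.75 [ 0.5063 -0.1565  0.0819] F [-3.3  3.7  1.8] w 0.298 q [-0.44 -0.01  1.96  0.    1.2   0.44]
1.1 ([array([-0.22, -0.11, -1.52]), np.float64(11.9)], np.float64(-50.4))
1.3 ([array([-0.1 , -0.11, -0.43]), np.float64(0.4)], np.float64(-50.4))
```

View pics/scene5z.png

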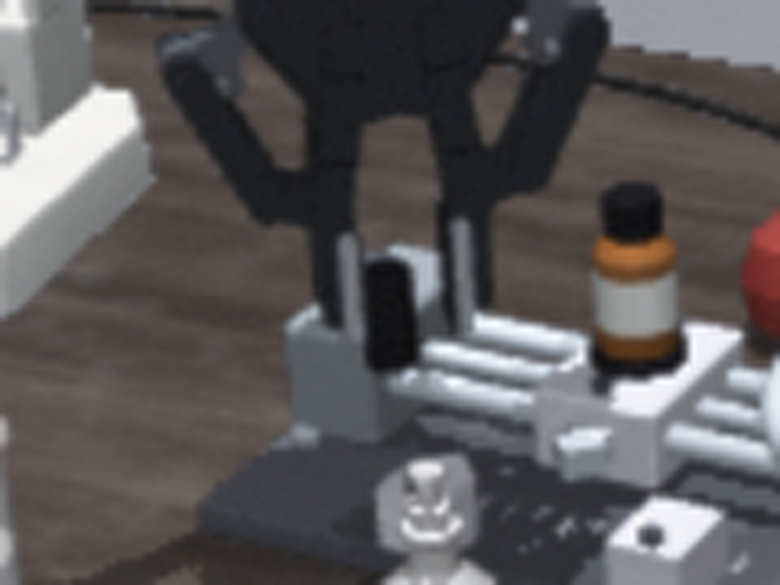

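Call:
{"fn": "play_rows", "kwargs": {
  "slide": [
    [0,0,0.1],
    [0,0,-0.5],
    [0,-3,0],
    [0,-4,0],
    [0,0,0]
  ],
  "yaw": [0,0,0,0,0],
  "grip": [0.4,0.4,0,-0.5,-1]
}}

```text
time: 6.3
tool_pos: [0.5087, -0.156, 0.1596]
tool_rot: [-0.243, 0.236, -0.662, 0.669]
contact_force: [1.3, -0.1, 0.7]
gripper_width: 0.801
```

```bash
python3 - <<'E'
from g import *
s=st()
print(delta(s,wheel(150),np.radians(44)))
E
```

```text
t 6.3 [ 0.5087 -0.156   0.1596] F [ 1.3 -0.1  0.7] w 0.801 q [-0.44 -0.11  1.92 -0.    1.32  0.44]
([array([13.63,  1.01, 10.46]), np.float64(85.6)], np.float64(-50.4))
```

Call:
{"fn": "play_rows", "kwargs": {
  "slide": [
    [3.4,0,2.6],
    [3.4,0,2.6],
    [3.4,0,2.6],
    [3.4,0,2.6],
    [0,0,0]
  ],
  "yaw": [0,0,0,0,0],
  "grip": [-1,-1,-1,-1,-1]
}}

```text
time: 6.8
tool_pos: [0.4654, -0.3255, 0.1529]
tool_rot: [-0.238, 0.238, -0.664, 0.667]
contact_force: [-0.5, -0.6, -0.0]
gripper_width: 1.002
```

Call:
{"fn": "play_rows", "kwargs": {
  "slide": [
    [0,0,0],
    [0,0,0],
    [0,0,0],
    [0,0,0],
    [0,0,0],
    [0,0,0],
    [0,0,0],
    [0,0,0],
    [0,0,0],
    [0,0,0],
    [0,0,0],
    [0,0,0]
  ],
  "yaw": [8,8,8,8,8,8,8,8,8,8,5,0],
  "grip": [-1,-1,-1,-1,-1,-1,-1,-1,-1,-1,-1,-1]
}}

```text
time: 8.0
tool_pos: [0.4666, -0.3203, 0.1523]
tool_rot: [0.272, -0.273, -0.652, 0.653]
contact_force: [-0.6, -0.1, 1.0]
gripper_width: 1.001
```

```bash
python3 - <<'E'
from g import *
s=st()
print(delta(s,wheel(87),np.radians(44)))
snap(6); crop("scene",6,180,130,380,280,3.9)
E
```

```text
t 8.0 [ 0.4666 -0.3203  0.1523] F [-0.6 -0.1  1. ] w 1.001 q [-0.73 -0.02  1.84  0.    1.32  1.63]
([array([-0.5 ,  6.53, -0.05]), np.float64(0.7)], np.float64(-135.3))
```

View pics/scene6z.png

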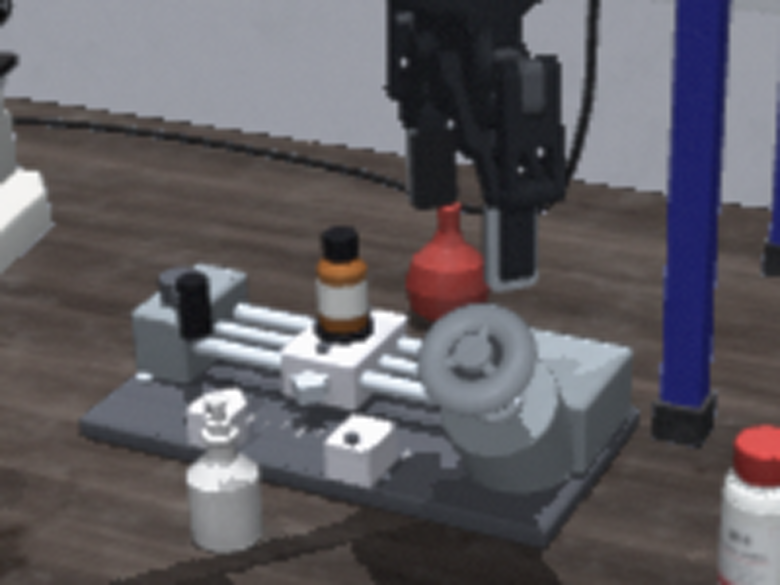

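View pics/top6.png

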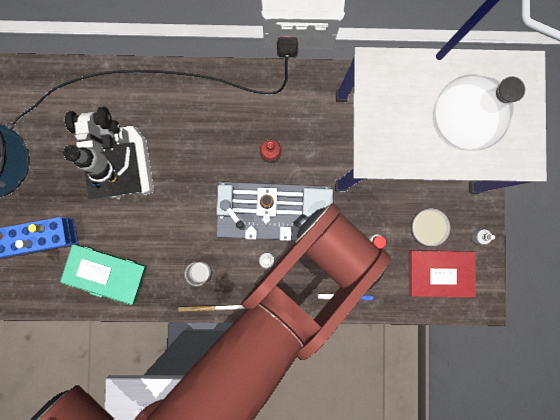

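Call:
{"fn": "play_rows", "kwargs": {
  "slide": [
    [-0.5,0,0],
    [0,3,0],
    [0,2,0],
    [0,1.5,0],
    [0,0,0]
  ],
  "yaw": [0,0,0,0,0],
  "grip": [-1,-1,-1,-1,-1]
}}

```text
time: 8.6
tool_pos: [0.4684, -0.3233, 0.0845]
tool_rot: [-0.274, 0.271, 0.653, -0.652]
contact_force: [-1.2, 0.7, 0.3]
gripper_width: 1.003
```

```bash
python3 - <<'E'
from g import *
s=st()
print(delta(s,wheel(87),np.radians(44)))
snap(7,["scene"]); crop("scene",7,250,150,370,250,5.9)
E
```

```text
t 8.6 [ 0.4684 -0.3233  0.0845] F [-1.2  0.7  0.3] w 1.003 q [-0.73  0.07  1.87  0.    1.2   1.63]
([array([-0.17, -0.25, -0.13]), np.float64(0.7)], np.float64(-135.3))
```

View pics/scene7z.png

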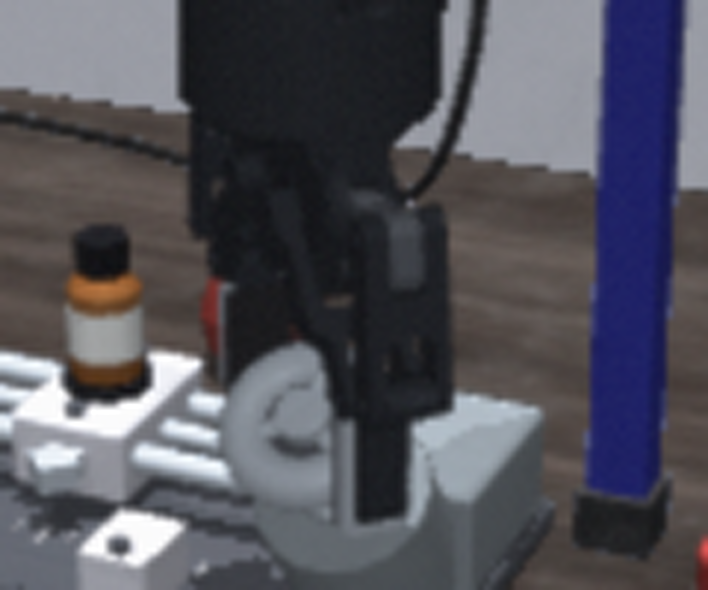

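Call:
{"fn": "play_rows", "kwargs": {
  "slide": [
    [-0.1,0,-0.1],
    [0,0,0],
    [0,0,0],
    [0,0,0]
  ],
  "yaw": [0,0,0,0],
  "grip": [0,0.5,1,1]
}}

```text
time: 9.05
tool_pos: [0.4746, -0.323, 0.091]
tool_rot: [-0.27, 0.275, 0.654, -0.65]
contact_force: [4.5, 10.4, 9.1]
gripper_width: 0.619
```

Call:
{"fn": "play_rows", "kwargs": {
  "slide": [
    [0,0,0],
    [0,0,0],
    [0,0,0],
    [0,0,0]
  ],
  "yaw": [-5,-5,-5,0],
  "grip": [1,1,1,1]
}}

```text
time: 9.45
tool_pos: [0.4774, -0.3237, 0.0894]
tool_rot: [-0.179, 0.191, 0.684, -0.681]
contact_force: [21.8, 3.8, -8.5]
gripper_width: 0.614
```

```bash
python3 - <<'E'
from g import *
s=st()
print(delta(s,wheel(87),np.radians(44)),s["ft_torque"].round(2))
snap(8,["scene"]); crop("scene",8,220,150,370,260,5)
E
```

```text
t 9.45 [ 0.4774 -0.3237  0.0894] F [21.8  3.8 -8.5] w 0.614 q [-0.73  0.07  1.86  0.01  1.2   1.37]
([array([0.61, 0.23, 0.34]), np.float64(15.7)], np.float64(-120.3)) [ 0.32 -3.28 -0.13]
```

View pics/scene8z.png

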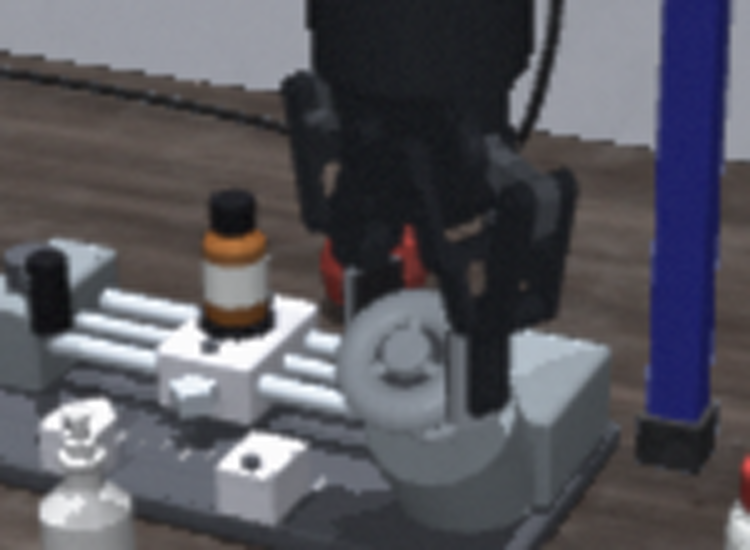

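Call:
{"fn": "play_rows", "kwargs": {
  "slide": [
    [0,0,0],
    [0,0,0],
    [0,0,0],
    [0,0,0],
    [0,0,0]
  ],
  "yaw": [-7,-7,-7,-7,0],
  "grip": [1,1,1,1,1]
}}

```text
time: 10.0
tool_pos: [0.481, -0.321, 0.088]
tool_rot: [-0.005, 0.023, 0.708, -0.705]
contact_force: [38.0, 7.9, -18.9]
gripper_width: 0.615
```

```bash
python3 - <<'E'
from g import *
s=st()
print(delta(s,wheel(87),np.radians(44)),s["ft_torque"].round(2))
snap(9,["scene"]); crop("scene",9,220,150,370,260,5)
E
```

```text
t 10.0 [ 0.481 -0.321  0.088] F [ 38.    7.9 -18.9] w 0.615 q [-0.73  0.08  1.86  0.02  1.19  0.88]
([array([1.04, 0.08, 0.3 ]), np.float64(43.8)], np.float64(-92.2)) [ 1.77 -6.03  0.45]
```

View pics/scene9z.png

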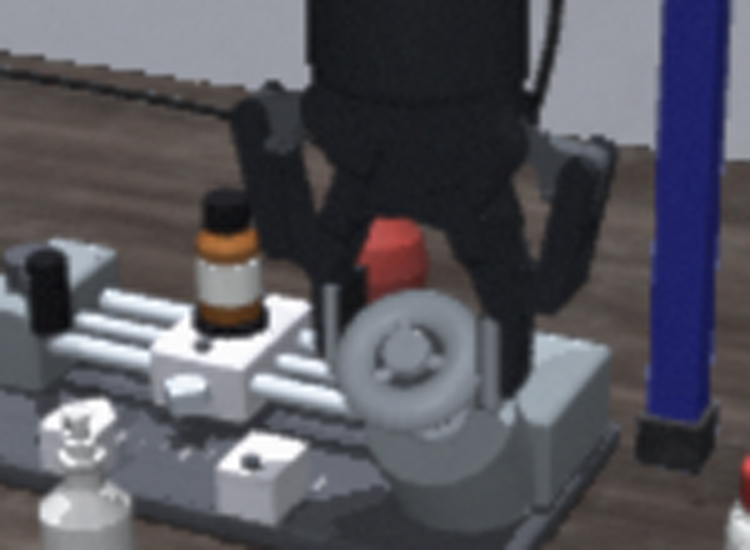

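Call:
{"fn": "play_rows", "kwargs": {
  "slide": [
    [0,0,0],
    [0,0,0],
    [0,0,0]
  ],
  "yaw": [0,0,0],
  "grip": [0,-1,-1]
}}

```text
time: 10.35
tool_pos: [0.472, -0.3245, 0.0883]
tool_rot: [0.014, -0.014, -0.707, 0.707]
contact_force: [-0.2, 0.1, 0.5]
gripper_width: 0.931
```

```bash
python3 - <<'E'
from g import *
s=st()
print(delta(s,wheel(90),np.radians(44)),s["ft_torque"].round(2))
snap(10,["scene"]); crop("scene",10,180,130,380,280,3.9)
E
```

```text
t 10.35 [ 0.472  -0.3245  0.0883] F [-0.2  0.1  0.5] w 0.931 q [-0.73  0.07  1.86 -0.    1.21  0.88]
([array([ 0.15, -0.17, -0.08]), np.float64(43.7)], np.float64(-92.3)) [-0.02 -0.   -0.04]
```

View pics/scene10z.png

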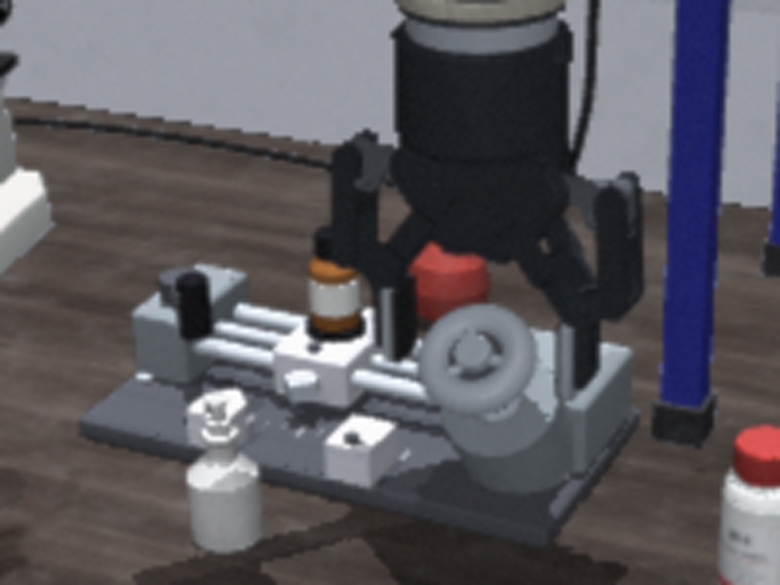

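```bash
python3 - <<'E'
from g import *
s=readout.state();f=load("scene",10);T=load("top")
z=lambda q:((q-[180,130])*3.9).round(1)
R=quat(s).as_matrix()
print("tcp",z(proj(f,s["tool_pos"])),"wheel",z(proj(f,wheel(95))))
for sg in(-1,1):
  for a in (-.019,.011): print(sg,a,z(proj(f,s["tool_pos"]+R[:,2]*sg*.040+R[:,1]*a)))
# triangulate wheel
ob=[(T,np.array((185+493/3.7,170+264/3.7))),(f,np.array((180+477.5/3.9,130+358/3.9)))]
o=least_squares(lambda X:np.concatenate([proj(g,X)-u for g,u in ob]),wheel(95));print(o.x,o.fun)
# carriage tip moved?
E
```

```text
tcp [481.5 373.7] wheel [478.1 361.2]
-1 -0.019 [402.2 320.2]
-1 0.011 [403.9 377.7]
1 -0.019 [563.3 353.4]
1 0.011 [562.6 412.7]
[ 0.47136965 -0.32196087  0.09580789] [ 0.54131539 -0.25150104 -0.48902526  0.05134352]
```

Call:
{"fn": "play_rows", "kwargs": {
  "slide": [
    [0.1,-0.1,0.1],
    [0,0,0],
    [0,0,0],
    [0,0,0],
    [0,0,0]
  ],
  "yaw": [7.5,7.5,7.5,7.5,0],
  "grip": [-1,-1,-1,-1,-1]
}}

```text
time: 10.9
tool_pos: [0.4699, -0.3261, 0.0891]
tool_rot: [0.197, -0.197, -0.679, 0.679]
contact_force: [0.2, 1.1, 0.2]
gripper_width: 0.994
```

```bash
python3 - <<'E'
from g import *
s=st()
print(delta(s,[.471,-.323,.090],np.radians(59)))
E
```

```text
t 10.9 [ 0.4699 -0.3261  0.0891] F [0.2 1.1 0.2] w 0.994 q [-0.74  0.07  1.86 -0.    1.21  1.4 ]
([array([ 0.08, -0.1 , -0.32]), np.float64(-1.4)], np.float64(-122.4))
```

Call:
{"fn": "play_rows", "kwargs": {
  "slide": [
    [0.1,-0.1,-0.3],
    [0,0,0],
    [0,0,0],
    [0,0,0]
  ],
  "yaw": [0,0,0,0],
  "grip": [-1,0.5,1,1]
}}

```text
time: 11.3
tool_pos: [0.4722, -0.3205, 0.091]
tool_rot: [-0.196, 0.197, 0.681, -0.677]
contact_force: [0.3, 8.4, 9.1]
gripper_width: 0.632
```

Call:
{"fn": "play_rows", "kwargs": {
  "slide": [
    [0,0,0],
    [0,0,0],
    [0,0,0],
    [0,0,0],
    [0,0,0],
    [0,0,0],
    [0,0,0],
    [0,0,0]
  ],
  "yaw": [-7.5,-7.5,-7.5,-7.5,-7.5,-7.5,-7.5,0],
  "grip": [1,1,1,1,1,1,1,1]
}}

```text
time: 12.1
tool_pos: [0.4712, -0.3211, 0.0914]
tool_rot: [0.124, -0.124, 0.697, -0.695]
contact_force: [-7.0, 10.7, 12.4]
gripper_width: 0.629
```

```bash
python3 - <<'E'
from g import *
s=st()
print(delta(s,[.471,-.323,.090],np.radians(59)),s["ft_torque"].round(2))
snap(11,["scene"]); crop("scene",11,180,130,380,280,3.9)
E
```

```text
t 12.1 [ 0.4712 -0.3211  0.0914] F [-7.  10.7 12.4] w 0.629 q [-0.73  0.07  1.86  0.    1.21  0.49]
([array([0.08, 0.13, 0.17]), np.float64(51.3)], np.float64(-69.7)) [ 0.55  0.53 -0.64]
```

View pics/scene11z.png

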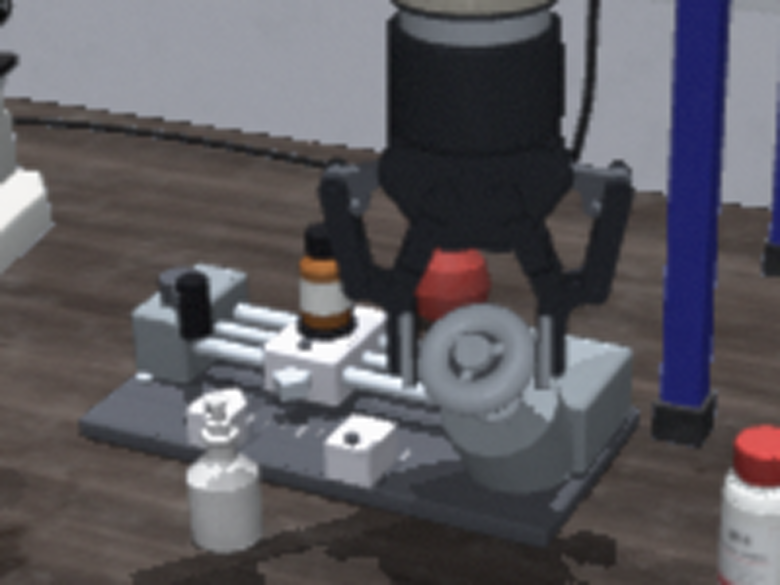

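```bash
python3 - <<'E'
from g import *
f=load("scene",11);z=lambda q:((q-[180,130])*3.9).round(1)
for y in (0,5,10,15,20,30,36): print(y,z(proj(f,unit(p,(0,y,103)))),z(proj(f,unit(p,(-50,y,32)))))
# template match bottle between frames
a=load("scene",6)["image"];
for k in (9,10,11):
  b=load("scene",k)["image"]
  t=a[200:242,252:284] ; 
  r=cv2.matchTemplate(b[190:250,215:300],a[203:236,253:278],cv2.TM_CCOEFF_NORMED);_,m,_,l=cv2.minMaxLoc(r);print(k,m,l[0]+215-253,l[1]+190-203)
E
```

```text
0 [338.9 234.7] [298.9 399.9]
5 [330.3 233.2] [290.2 398. ]
10 [321.7 231.7] [281.6 396.1]
15 [313.1 230.1] [273.  394.2]
20 [304.5 228.6] [264.5 392.4]
30 [287.6 225.6] [247.5 388.7]
36 [277.4 223.8] [237.4 386.5]
9 0.9600802659988403 -2 0
10 0.9552838802337646 -2 0
11 0.9677230715751648 -5 -1
```

Call:
{"fn": "play_rows", "kwargs": {
  "slide": [
    [0,0,0],
    [0,0,0],
    [0,0,0],
    [0,0,0],
    [0,0,0],
    [0,0,0],
    [0,0,0],
    [0,0,0],
    [0,0,0],
    [0,0,0],
    [0,0,0]
  ],
  "yaw": [0,0,7.5,7.5,7.5,7.5,7.5,7.5,7.5,0,0],
  "grip": [-1,-1,-1,-1,-1,-1,-1,-1,-1,-1,-1]
}}

```text
time: 13.25
tool_pos: [0.4707, -0.3224, 0.089]
tool_rot: [-0.196, 0.196, 0.679, -0.679]
contact_force: [0.2, 0.4, 1.1]
gripper_width: 1.004
```

```bash
python3 - <<'E'
from g import *
s=st()
print(delta(s,[.471,-.323,.090],np.radians(57)))
E
```

```text
t 13.25 [ 0.4707 -0.3224  0.089 ] F [0.2 0.4 1.1] w 1.004 q [-0.73  0.07  1.86 -0.    1.21  1.4 ]
([array([-0.06, -0.1 ,  0.04]), np.float64(0.8)], np.float64(-122.2))
```

Call:
{"fn": "play_rows", "kwargs": {
  "slide": [
    [0,-0.1,0],
    [0,0,0],
    [0,0,0],
    [0,0,0]
  ],
  "yaw": [0,0,0,0],
  "grip": [0,0.5,1,1]
}}

```text
time: 13.65
tool_pos: [0.4722, -0.3206, 0.0918]
tool_rot: [-0.196, 0.197, 0.681, -0.678]
contact_force: [1.6, 8.5, 8.8]
gripper_width: 0.631
```

Call:
{"fn": "play_rows", "kwargs": {
  "slide": [
    [0,0,0],
    [0,0,0],
    [0,0,0],
    [0,0,0],
    [0,0,0],
    [0,0,0],
    [0,0,0],
    [0,0,0],
    [0,0,0]
  ],
  "yaw": [-7.5,-7.5,-7.5,-7.5,-7.5,-7.5,-7.5,-7.5,0],
  "grip": [1,1,1,1,1,1,1,1,1]
}}

```text
time: 14.55
tool_pos: [0.4701, -0.3217, 0.0929]
tool_rot: [0.17, -0.172, 0.687, -0.685]
contact_force: [-5.7, 3.6, 16.3]
gripper_width: 0.628
```

```bash
cat >> g.py <<'E'
def shift(k,off=None):
    a=load("scene",6)["image"]; b=load("scene",k)["image"]
    sc=4; up=lambda i:cv2.resize(i,None,fx=sc,fy=sc,interpolation=cv2.INTER_CUBIC)
    r=cv2.matchTemplate(up(b[190:250,205:300]),up(a[203:236,253:278]),cv2.TM_CCOEFF_NORMED);_,m,_,l=cv2.minMaxLoc(r)
    d=l[0]/sc+205-253; q0=proj(load("scene",k),unit(p,(0,0,90)))[0]
    ys=np.linspace(-5,55,601); q=np.array([proj(load("scene",k),unit(p,(0,y,90)))[0]-q0 for y in ys])
    print("shift px",d,"score",round(m,3),"travel mm",ys[np.argmin(abs(q-d))])
E
python3 - <<'E'
from g import *
s=st()
print(delta(s,[.471,-.323,.090],np.radians(57)),s["ft_torque"].round(2))
snap(12,["scene"]); crop("scene",12,180,130,380,280,3.9)
for k in(10,11,12):shift(k)
E
```

```text
t 14.55 [ 0.4701 -0.3217  0.0929] F [-5.7  3.6 16.3] w 0.628 q [-0.73  0.06  1.86 -0.    1.22  0.35]
([array([-0.02,  0.29,  0.16]), np.float64(61.0)], np.float64(-62.0)) [1.97 1.82 1.12]
shift px -2.25 score 0.983 travel mm 5.100000000000001
shift px -4.5 score 0.982 travel mm 10.200000000000001
shift px -7.25 score 0.986 travel mm 16.5
```

Call:
{"fn": "play_rows", "kwargs": {
  "slide": [
    [0,0,0],
    [0,0,0],
    [0,0,0],
    [0,0,0],
    [0,0,0],
    [0,0,0],
    [0,0,0],
    [0,0,0],
    [0,0,0],
    [0,0,0],
    [0,0,0],
    [0,0,0]
  ],
  "yaw": [0,0,8,8,8,8,8,8,8,8,0,0],
  "grip": [-1,-1,-1,-1,-1,-1,-1,-1,-1,-1,-1,-1]
}}

```text
time: 15.8
tool_pos: [0.4708, -0.3223, 0.0901]
tool_rot: [-0.219, 0.219, 0.672, -0.672]
contact_force: [-0.2, 0.8, 0.3]
gripper_width: 1.0
```

```bash
python3 - <<'E'
from g import *
s=st()
print(delta(s,[.471,-.323,.090],np.radians(57)))
E
```

```text
t 15.8 [ 0.4708 -0.3223  0.0901] F [-0.2  0.8  0.3] w 1.0 q [-0.73  0.07  1.86  0.    1.21  1.47]
([array([-0.06,  0.01,  0.05]), np.float64(-3.2)], np.float64(-126.2))
```

Call:
{"fn": "play_rows", "kwargs": {
  "slide": [
    [0,0,0],
    [0,0,0],
    [0,0,0],
    [0,0,0]
  ],
  "yaw": [0,0,0,0],
  "grip": [0,0.5,1,1]
}}

```text
time: 16.2
tool_pos: [0.4722, -0.3206, 0.0918]
tool_rot: [-0.22, 0.221, 0.674, -0.67]
contact_force: [1.3, 7.4, 6.8]
gripper_width: 0.625
```

Call:
{"fn": "play_rows", "kwargs": {
  "slide": [
    [0,0,0],
    [0,0,0],
    [0,0,0],
    [0,0,0],
    [0,0,0],
    [0,0,0],
    [0,0,0],
    [0,0,0],
    [0,0,0],
    [0,0,0]
  ],
  "yaw": [-7.5,-7.5,-7.5,-7.5,-7.5,-7.5,-7.5,-7.5,-7.5,0],
  "grip": [1,1,1,1,1,1,1,1,1,1]
}}

```text
time: 17.2
tool_pos: [0.4706, -0.3217, 0.0927]
tool_rot: [0.191, -0.192, 0.682, -0.68]
contact_force: [-8.3, 7.0, 14.6]
gripper_width: 0.634
```

Call:
{"fn": "play_rows", "kwargs": {
  "slide": [
    [0,0,0],
    [0,0,0],
    [0,0,0],
    [0,0,0],
    [0,0,0],
    [0,0,0],
    [0,0,0],
    [0,0,0],
    [0,0,0],
    [0,0,0],
    [0,0,0],
    [0,0,0]
  ],
  "yaw": [0,0,8,8,8,8,8,8,8,8,4,0],
  "grip": [-1,-1,-1,-1,-1,-1,-1,-1,-1,-1,-1,-1]
}}

```text
time: 18.4
tool_pos: [0.4707, -0.3223, 0.0899]
tool_rot: [-0.223, 0.223, 0.671, -0.671]
contact_force: [-0.0, 0.3, -0.9]
gripper_width: 0.997
```

```bash
python3 - <<'E'
from g import *
s=st()
print(delta(s,[.471,-.323,.090],np.radians(57)))
snap(13,["scene"]); crop("scene",13,180,130,380,280,3.9);shift(13)
E
```

```text
t 18.4 [ 0.4707 -0.3223  0.0899] F [-0.   0.3 -0.9] w 0.997 q [-0.73  0.07  1.86 -0.    1.21  1.48]
([array([-0.06, -0.01,  0.04]), np.float64(-3.8)], np.float64(-126.8))
shift px -10.25 score 0.99 travel mm 23.400000000000002
```

View pics/scene13z.png

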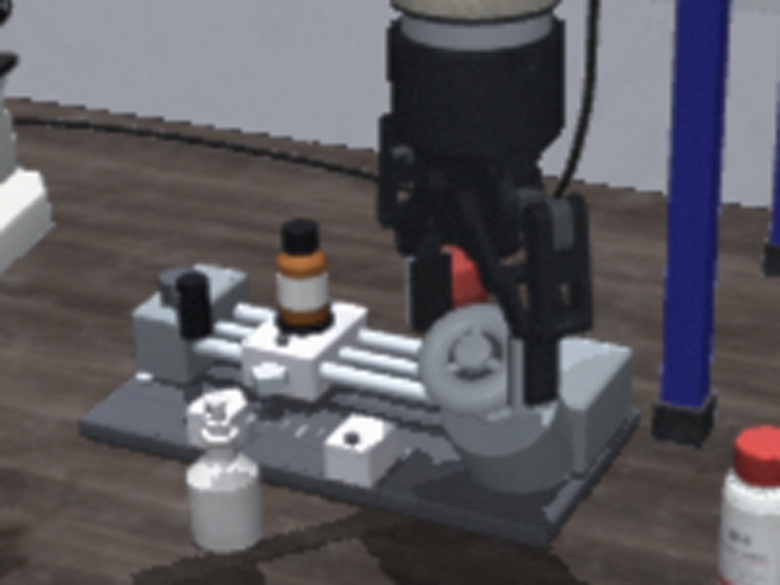

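Call:
{"fn": "play_rows", "kwargs": {
  "slide": [
    [0,0,0],
    [0,0,0],
    [0,0,0],
    [0,0,0]
  ],
  "yaw": [0,0,0,0],
  "grip": [0,0.5,1,1]
}}

```text
time: 18.85
tool_pos: [0.4722, -0.3206, 0.0918]
tool_rot: [-0.223, 0.224, 0.673, -0.669]
contact_force: [0.3, 8.1, 8.5]
gripper_width: 0.624
```

Call:
{"fn": "play_rows", "kwargs": {
  "slide": [
    [0,0,0],
    [0,0,0],
    [0,0,0],
    [0,0,0],
    [0,0,0],
    [0,0,0],
    [0,0,0],
    [0,0,0],
    [0,0,0],
    [0,0,0]
  ],
  "yaw": [-7.5,-7.5,-7.5,-7.5,-7.5,-7.5,-7.5,-7.5,-7.5,0],
  "grip": [1,1,1,1,1,1,1,1,1,1]
}}

```text
time: 19.85
tool_pos: [0.4706, -0.3216, 0.0926]
tool_rot: [0.188, -0.189, 0.682, -0.681]
contact_force: [-5.4, 5.6, 13.1]
gripper_width: 0.624
```

Call:
{"fn": "play_rows", "kwargs": {
  "slide": [
    [0,0,0],
    [0,0,0],
    [0,0,0],
    [0,0,0],
    [0,0,0],
    [0,0,0],
    [0,0,0],
    [0,0,0],
    [0,0,0],
    [0,0,0],
    [0,0,0],
    [0,0,0]
  ],
  "yaw": [0,0,8,8,8,8,8,8,8,8,3,0],
  "grip": [-1,-1,-1,-1,-1,-1,-1,-1,-1,-1,-1,-1]
}}

```text
time: 21.05
tool_pos: [0.4707, -0.3224, 0.0899]
tool_rot: [-0.22, 0.22, 0.672, -0.672]
contact_force: [0.8, 0.4, -0.2]
gripper_width: 1.001
```

```bash
python3 - <<'E'
from g import *
s=st()
print(delta(s,[.471,-.323,.090],np.radians(57)))
snap(14); crop("top",14,205,170,305,250,8);shift(14)
E
```

```text
t 21.05 [ 0.4707 -0.3224  0.0899] F [ 0.8  0.4 -0.2] w 1.001 q [-0.73  0.07  1.86 -0.    1.21  1.47]
([array([-0.06, -0.01,  0.04]), np.float64(-3.3)], np.float64(-126.3))
shift px -13.0 score 0.942 travel mm 29.800000000000004
```

View pics/top14z.png

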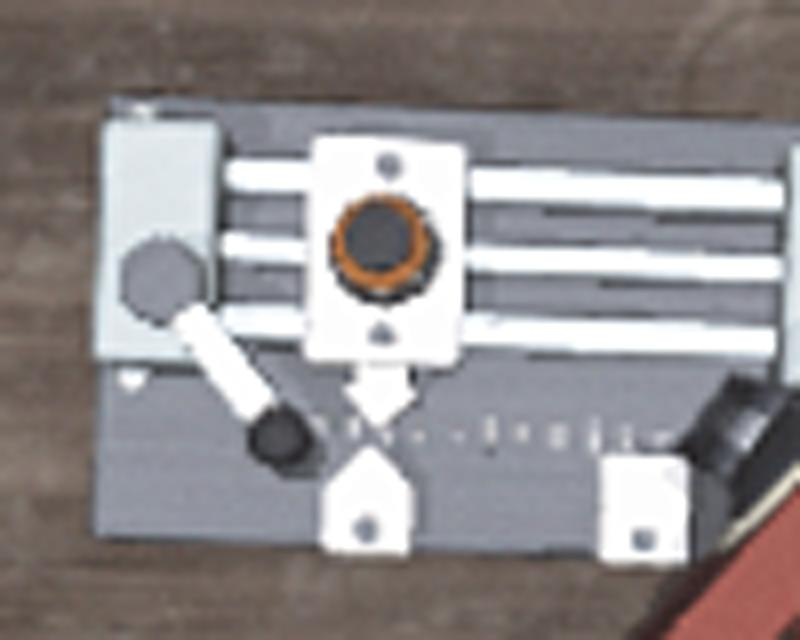

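```bash
python3 - <<'E'
from g import *
crop("top",14,240,210,264,242,18)
f=load("top",14)
q=lambda uv,z:back(f,(205+uv[0]/8-.5+.5/8,170+uv[1]/8-.5+.5/8),z)
c,s=np.cos(p[2]),np.sin(p[2])
def u(X): d=X[:2]-p[:2]; return np.round([c*d[0]+s*d[1],-s*d[0]+c*d[1]],4)*1000
for n,uv,z in [("nose",(377,428),.032),("idx",(370,447),.032),("hole",(366,530),.032),("sq hole",(644,538),.032),("carL",(308,250),.05),("carR",(466,250),.05),("scr1",(388,165),.05),("scr2",(381,332),.05),("bott",(378,240),.103)]: print(n,u(q(uv,z)))
E
```

```text
nose [-48.8  34.6]
idx [-54.3  36.4]
hole [-78.   36.7]
sq hole [-77.8 -42.6]
carL [ 0.3 54.9]
carR [ 1.7 10.5]
scr1 [25.  33.2]
scr2 [-22.1  33.6]
bott [ 0.2 33. ]
```

View pics/top14z.png

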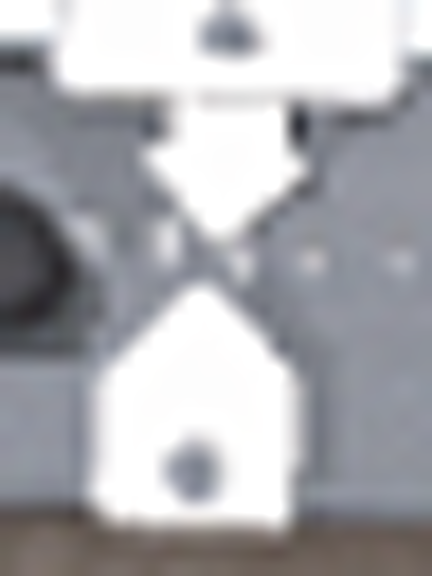

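Call:
{"fn": "play_rows", "kwargs": {
  "slide": [
    [0,0,0],
    [0,0,0],
    [0,0,0],
    [0,0,0],
    [0,0,0],
    [0,0,0],
    [0,0,0],
    [0,0,0]
  ],
  "yaw": [-8,-8,-8,0,0,0,0,0],
  "grip": [-1,-1,-1,-1,0,0.5,1,1]
}}

```text
time: 21.95
tool_pos: [0.4713, -0.3204, 0.0912]
tool_rot: [-0.076, 0.076, 0.705, -0.701]
contact_force: [-0.8, 7.5, 7.2]
gripper_width: 0.636
```

Call:
{"fn": "play_rows", "kwargs": {
  "slide": [
    [0,0,0],
    [0,0,0],
    [0,0,0],
    [0,0,0],
    [0,0,0]
  ],
  "yaw": [-6,-6,-6,0,0],
  "grip": [1,1,1,1,1]
}}

```text
time: 22.45
tool_pos: [0.4741, -0.3203, 0.0895]
tool_rot: [0.038, -0.032, 0.707, -0.705]
contact_force: [15.7, 3.2, -9.2]
gripper_width: 0.633
```

```bash
python3 - <<'E'
from g import *
s=st()
snap(15); crop("top",15,240,210,264,242,18);shift(15)
E
```

```text
t 22.45 [ 0.4741 -0.3203  0.0895] F [15.7  3.2 -9.2] w 0.633 q [-0.73  0.07  1.86  0.01  1.2   0.74]
shift px -14.0 score 0.924 travel mm 32.1
```

View pics/top15z.png

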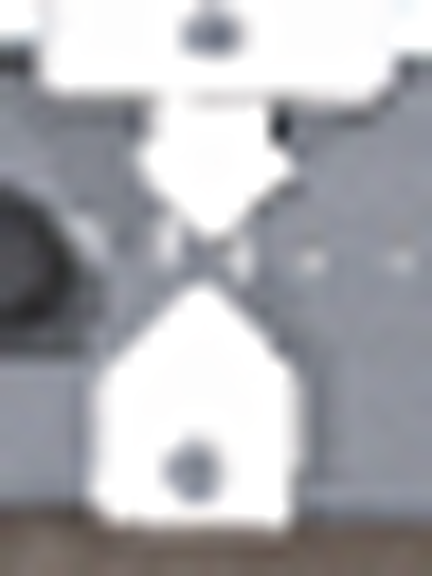

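```bash
cat >> g.py <<'E'
def align(k):
    f=load("top",k); g=f["image"].astype(float).mean(2)
    c,s=np.cos(p[2]),np.sin(p[2])
    def cr(v,u0,u1,th=185):
        r=g[v,u0:u1]; i=np.where(r>th)[0]
        if len(i)<2: return
        a,b=i[0],i[-1]
        L=u0+a-((r[a]-th)/(r[a]-r[a-1])) if a>0 else np.nan
        R=u0+b+((r[b]-th)/(r[b]-r[b+1])) if b+1<len(r) else np.nan
        m=(L+R)/2; X=back(f,(m,v),.032); d=X[:2]-p[:2]; return round(L,2),round(R,2),round(1000*(c*d[0]+s*d[1]),1),round(1000*(-s*d[0]+c*d[1]),2)
    for v in range(215,240): print(v,cr(v,243,263))
E
python3 - <<'E'
from g import *
align(15)
E
```

```text
215 (np.float64(247.8), np.float64(260.05), np.float64(-30.2), np.float64(30.08))
216 (np.float64(247.89), np.float64(254.38), np.float64(-32.7), np.float64(36.37))
217 (np.float64(247.78), np.float64(254.38), np.float64(-35.0), np.float64(36.42))
218 (np.float64(247.14), np.float64(255.35), np.float64(-37.3), np.float64(35.97))
219 (np.float64(247.31), np.float64(255.81), np.float64(-39.5), np.float64(35.16))
220 (np.float64(247.87), np.float64(254.59), np.float64(-41.9), np.float64(35.85))
221 (np.float64(248.81), np.float64(253.51), np.float64(-44.1), np.float64(35.94))
222 (np.float64(243.89), np.float64(252.86), np.float64(-46.6), np.float64(42.2))
223 (np.float64(248.34), np.float64(253.03), np.float64(-48.7), np.float64(36.86))
224 (np.float64(248.82), np.float64(257.14), np.float64(-50.9), np.float64(31.55))
225 None
226 (np.float64(249.2), np.float64(252.16), np.float64(-55.6), np.float64(36.65))
227 (np.float64(248.25), np.float64(253.1), np.float64(-57.9), np.float64(36.59))
228 (np.float64(247.27), np.float64(254.08), np.float64(-60.2), np.float64(36.5))
229 (np.float64(246.25), np.float64(254.64), np.float64(-62.4), np.float64(36.95))
230 (np.float64(245.21), np.float64(255.67), np.float64(-64.7), np.float64(36.9))
231 (np.float64(244.64), np.float64(256.07), np.float64(-67.0), np.float64(37.01))
232 (np.float64(244.55), np.float64(256.14), np.float64(-69.3), np.float64(36.95))
233 (np.float64(244.62), np.float64(256.15), np.float64(-71.6), np.float64(36.79))
234 (np.float64(244.61), np.float64(256.19), np.float64(-73.9), np.float64(36.68))
235 (np.float64(244.57), np.float64(256.17), np.float64(-76.1), np.float64(36.67))
236 (np.float64(244.44), np.float64(255.71), np.float64(-78.4), np.float64(37.27))
237 (np.float64(244.5), np.float64(255.68), np.float64(-80.7), np.float64(37.17))
238 (np.float64(245.43), np.float64(255.58), np.float64(-83.0), np.float64(36.15))
239 None
```

Call:
{"fn": "play_rows", "kwargs": {
  "slide": [
    [0,0,0],
    [0,0,0],
    [0,0,0],
    [0,0,0],
    [0,0,0]
  ],
  "yaw": [-4,-4,0,0,0],
  "grip": [1,1,1,-1,-1]
}}

```text
time: 23.05
tool_pos: [0.4708, -0.3223, 0.0903]
tool_rot: [-0.084, 0.084, -0.702, 0.702]
contact_force: [0.5, -0.6, -0.6]
gripper_width: 0.944
```

```bash
python3 - <<'E'
from g import *
s=st()
snap(16); crop("top",16,240,210,264,242,18);shift(16);align(16)
E
```

```text
t 23.05 [ 0.4708 -0.3223  0.0903] F [ 0.5 -0.6 -0.6] w 0.944 q [-0.73  0.07  1.86 -0.    1.21  0.6 ]
shift px -14.25 score 0.91 travel mm 32.7
215 (np.float64(247.75), np.float64(259.61), np.float64(-30.3), np.float64(30.64))
216 (np.float64(247.89), np.float64(254.37), np.float64(-32.7), np.float64(36.38))
217 (np.float64(247.48), np.float64(254.43), np.float64(-35.0), np.float64(36.71))
218 (np.float64(246.32), np.float64(255.16), np.float64(-37.3), np.float64(37.12))
219 (np.float64(246.41), np.float64(255.16), np.float64(-39.6), np.float64(36.93))
220 (np.float64(247.26), np.float64(254.25), np.float64(-41.9), np.float64(36.92))
221 (np.float64(248.15), np.float64(253.38), np.float64(-44.2), np.float64(36.84))
222 (np.float64(243.91), np.float64(253.06), np.float64(-46.6), np.float64(41.96))
223 (np.float64(248.32), np.float64(253.16), np.float64(-48.7), np.float64(36.74))
224 (np.float64(248.84), np.float64(257.11), np.float64(-50.9), np.float64(31.57))
225 None
226 (np.float64(249.24), np.float64(252.12), np.float64(-55.6), np.float64(36.64))
227 (np.float64(248.25), np.float64
[... 266 characters left out ...]
t64(-64.7), np.float64(36.95))
231 (np.float64(244.64), np.float64(256.09), np.float64(-67.0), np.float64(37.0))
232 (np.float64(244.56), np.float64(256.17), np.float64(-69.3), np.float64(36.92))
233 (np.float64(244.58), np.float64(256.17), np.float64(-71.6), np.float64(36.8))
234 (np.float64(244.56), np.float64(256.16), np.float64(-73.9), np.float64(36.77))
235 (np.float64(244.55), np.float64(256.16), np.float64(-76.1), np.float64(36.71))
236 (np.float64(244.41), np.float64(255.7), np.float64(-78.4), np.float64(37.32))
237 (np.float64(244.48), np.float64(255.69), np.float64(-80.7), np.float64(37.17))
238 (np.float64(245.42), np.float64(255.58), np.float64(-83.0), np.float64(36.16))
239 None
```

View pics/top16z.png

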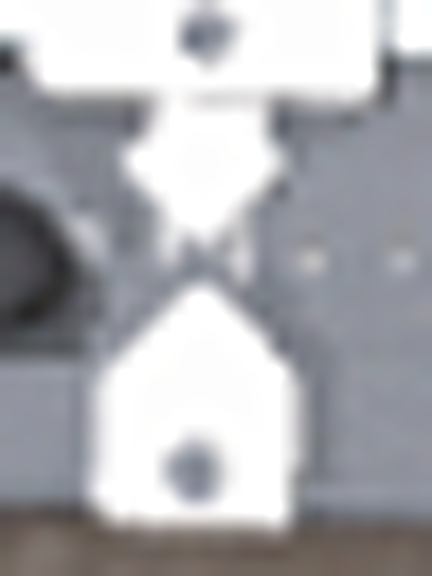

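Call:
{"fn": "play_rows", "kwargs": {
  "slide": [
    [0,0,0],
    [0,-3,0],
    [0,-4,0],
    [0,-1,0],
    [0,0,0]
  ],
  "yaw": [0,0,0,0,0],
  "grip": [-1,-1,-1,-1,-1]
}}

```text
time: 23.65
tool_pos: [0.472, -0.3236, 0.1732]
tool_rot: [-0.085, 0.083, -0.701, 0.704]
contact_force: [0.4, 0.4, -1.0]
gripper_width: 0.999
```

```bash
python3 - <<'E'
from g import *
s=st()
print(delta(s,knob(1.3,165)[0],knob(1.3,83)[1]))
E
```

```text
t 23.65 [ 0.472  -0.3236  0.1732] F [ 0.4  0.4 -1. ] w 0.999 q [-0.73 -0.02  1.81 -0.    1.35  0.6 ]
([array([ -7.18,   0.77, -15.86]), np.float64(-25.5)], np.float64(-76.3))
```

Call:
{"fn": "play_rows", "kwargs": {
  "slide": [
    [-1.8,0,-3.96],
    [-1.8,0,-3.96],
    [-1.8,0,-3.97],
    [-1.8,0,-3.97],
    [0,0,0],
    [0,0,0],
    [0,0,0],
    [0,0,0],
    [0,0,0]
  ],
  "yaw": [0,0,0,0,-8,-8,-8,-1.5,0],
  "grip": [-1,-1,-1,-1,0.2,0.2,0.2,0.2,0.2]
}}

```text
time: 24.55
tool_pos: [0.5025, -0.1509, 0.1687]
tool_rot: [0.236, -0.237, 0.667, -0.666]
contact_force: [0.4, 0.8, 0.8]
gripper_width: 0.395
```

```bash
python3 - <<'E'
from g import *
s=st()
print(delta(s,knob(1.3,83)[0],knob(1.3,83)[1]))
E
```

```text
t 24.55 [ 0.5025 -0.1509  0.1687] F [0.4 0.8 0.8] w 0.395 q [-0.43 -0.13  1.92  0.    1.36  0.46]
([array([-0.05,  8.57,  0.26]), np.float64(-0.1)], np.float64(-51.0))
```

Call:
{"fn": "play_rows", "kwargs": {
  "slide": [
    [0,0,0.3],
    [0,3,0],
    [0,2,0],
    [0,0,0]
  ],
  "yaw": [0,0,0,0],
  "grip": [0.2,0.2,0.2,0.2]
}}

```text
time: 24.95
tool_pos: [0.5029, -0.1527, 0.1166]
tool_rot: [0.235, -0.238, 0.668, -0.665]
contact_force: [-0.3, 0.1, 0.1]
gripper_width: 0.403
```

```bash
python3 - <<'E'
from g import *
s=st()
print(delta(s,knob(1.3,83)[0],knob(1.3,83)[1]))
snap(17,["scene"]); crop("scene",17,170,130,310,250,5.5)
E
```

```text
t 24.95 [ 0.5029 -0.1527  0.1166] F [-0.3  0.1  0.1] w 0.403 q [-0.44 -0.07  1.95 -0.    1.27  0.45]
([array([-0.13,  3.36,  0.1 ]), np.float64(-0.1)], np.float64(-50.9))
```

View pics/scene17z.png

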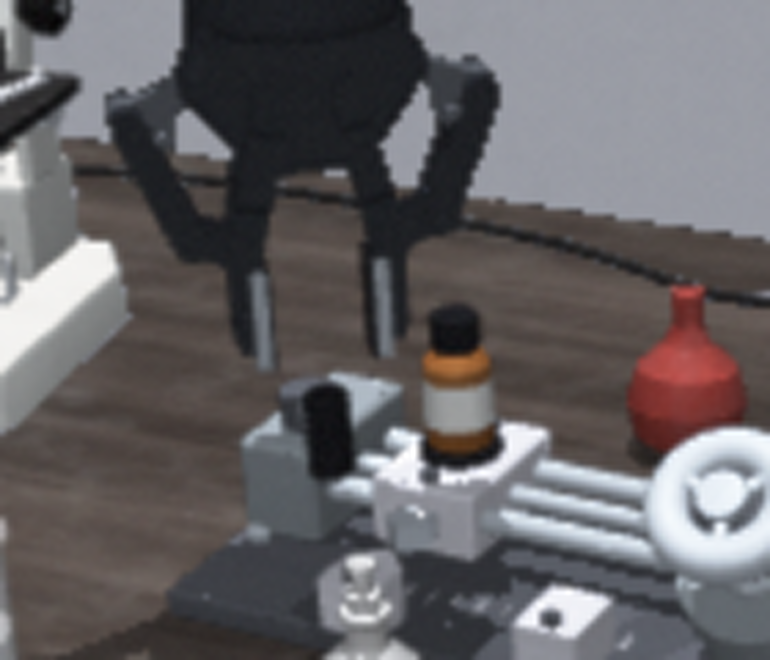

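Call:
{"fn": "play_rows", "kwargs": {
  "slide": [
    [-0.1,0,0],
    [0,1.7,0],
    [0,1.6,0],
    [0,0,0]
  ],
  "yaw": [0,0,0,0],
  "grip": [0.3,0.3,0.3,0.3]
}}

```text
time: 25.4
tool_pos: [0.5055, -0.1526, 0.0867]
tool_rot: [0.236, -0.237, 0.667, -0.666]
contact_force: [-0.2, 0.4, -0.0]
gripper_width: 0.346
```

```bash
python3 - <<'E'
from g import *
s=st()
print(delta(s,knob(1.3,83)[0],knob(1.3,83)[1]))
snap(18,["scene"]); crop("scene",18,170,130,310,250,5.5)
E
```

```text
t 25.4 [ 0.5055 -0.1526  0.0867] F [-0.2  0.4 -0. ] w 0.346 q [-0.43 -0.03  1.97  0.    1.2   0.45]
([array([ 0.08,  0.37, -0.08]), np.float64(0.0)], np.float64(-50.9))
```

View pics/scene18z.png

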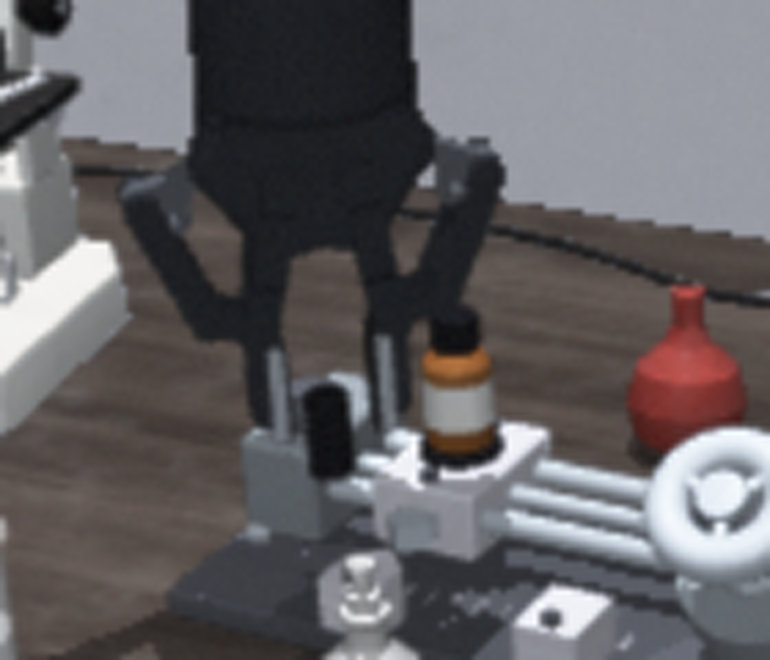

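Call:
{"fn": "play_rows", "kwargs": {
  "slide": [
    [0.1,0.3,0],
    [-0.04,0,-0.69],
    [-0.04,0,-0.69],
    [-0.04,0,-0.69],
    [-0.04,0,-0.69],
    [-0.04,0,-0.69],
    [0,0,0]
  ],
  "yaw": [0,7.2,7.2,7.2,7.2,7.2,0],
  "grip": [0.35,0.35,0.35,0.35,0.35,0.35,0.35]
}}

```text
time: 26.15
tool_pos: [0.4933, -0.122, 0.0856]
tool_rot: [-0.02, 0.019, -0.706, 0.707]
contact_force: [0.5, -1.2, 0.3]
gripper_width: 0.327
```

```bash
python3 - <<'E'
from g import *
s=st()
for th in(.675,.3,.05,0): print(delta(s,*knob(th,83)))
E
```

```text
t 26.15 [ 0.4933 -0.122   0.0856] F [ 0.5 -1.2  0.3] w 0.327 q [-0.39 -0.08  2.02 -0.    1.2   1.13]
([array([ 0.12,  0.26, -0.11]), np.float64(-0.1)], np.float64(-86.8))
([array([-0.26,  0.26, -2.12]), np.float64(21.4)], np.float64(-86.8))
([array([-0.91,  0.26, -3.33]), np.float64(35.7)], np.float64(-86.8))
([array([-1.08,  0.26, -3.55]), np.float64(38.6)], np.float64(-86.8))
```

Call:
{"fn": "play_rows", "kwargs": {
  "slide": [
    [0.06,0.2,-0.7],
    [-0.04,0,-0.69],
    [-0.04,0,-0.69],
    [-0.04,0,-0.69],
    [-0.04,0,-0.69],
    [0,0,0]
  ],
  "yaw": [7.2,7.2,7.2,7.2,7.2,0],
  "grip": [0.35,0.35,0.35,0.35,0.35,0.35]
}}

```text
time: 26.75
tool_pos: [0.501, -0.0888, 0.0831]
tool_rot: [-0.198, 0.199, 0.679, -0.679]
contact_force: [-0.7, -1.0, 0.7]
gripper_width: 0.325
```

```bash
python3 - <<'E'
from g import *
s=st()
for th in(.05,0): print(delta(s,*knob(th,83)))
snap(19,["scene"]); crop("scene",19,170,130,310,250,5.5)
E
```

```text
t 26.75 [ 0.501  -0.0888  0.0831] F [-0.7 -1.   0.7] w 0.325 q [-0.32 -0.07  2.01  0.    1.2   1.82]
([array([ 0.06,  0.01, -0.02]), np.float64(-0.2)], np.float64(-122.6))
([array([ 0.05,  0.01, -0.3 ]), np.float64(2.7)], np.float64(-122.6))
```

View pics/scene19z.png

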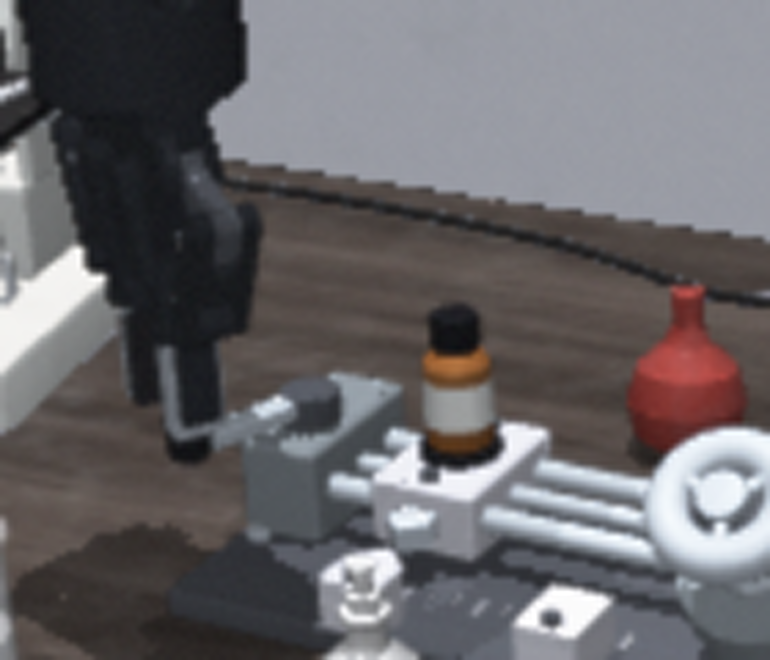

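Call:
{"fn": "play_rows", "kwargs": {
  "slide": [
    [0,0,-0.3],
    [0,0,-0.3],
    [0,0,-0.2],
    [0,0,-0.1],
    [0,0,0]
  ],
  "yaw": [2.7,0,0,0,0],
  "grip": [0.35,0.35,0.35,0.35,0.35]
}}

```text
time: 27.3
tool_pos: [0.5055, -0.0814, 0.0823]
tool_rot: [-0.215, 0.215, 0.674, -0.673]
contact_force: [-1.5, -1.1, 2.0]
gripper_width: 0.324
```

```bash
python3 - <<'E'
from g import *
s=st()
for th in(.05,0): print(delta(s,*knob(th,83)))
E
```

```text
t 27.3 [ 0.5055 -0.0814  0.0823] F [-1.5 -1.1  2. ] w 0.324 q [-0.31 -0.06  2.01  0.    1.19  1.88]
([array([ 0.  , -0.07,  0.84]), np.float64(-3.0)], np.float64(-125.5))
([array([ 0.01, -0.07,  0.57]), np.float64(-0.1)], np.float64(-125.5))
```

Call:
{"fn": "play_rows", "kwargs": {
  "slide": [
    [0,0,-0.2],
    [0,0,-0.2],
    [0,0,0]
  ],
  "yaw": [0,0,0],
  "grip": [0.35,0.35,0.35]
}}

```text
time: 27.6
tool_pos: [0.5077, -0.078, 0.0821]
tool_rot: [-0.216, 0.216, 0.674, -0.673]
contact_force: [-1.7, -0.6, 0.2]
gripper_width: 0.322
```

```bash
python3 - <<'E'
from g import *
s=st()
for th in(0,): print(delta(s,*knob(th,83)))
E
```

```text
t 27.6 [ 0.5077 -0.078   0.0821] F [-1.7 -0.6  0.2] w 0.322 q [-0.3  -0.06  2.    0.    1.19  1.89]
([array([-0.01, -0.09,  0.98]), np.float64(-0.2)], np.float64(-125.5))
```

```bash
python3 - <<'E'
from g import *
snap(20); crop("scene",20,170,150,270,230,7.5); crop("top",20,190,170,290,250,7.5)
E
```

```text
(no output)
```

View pics/scene20z.png

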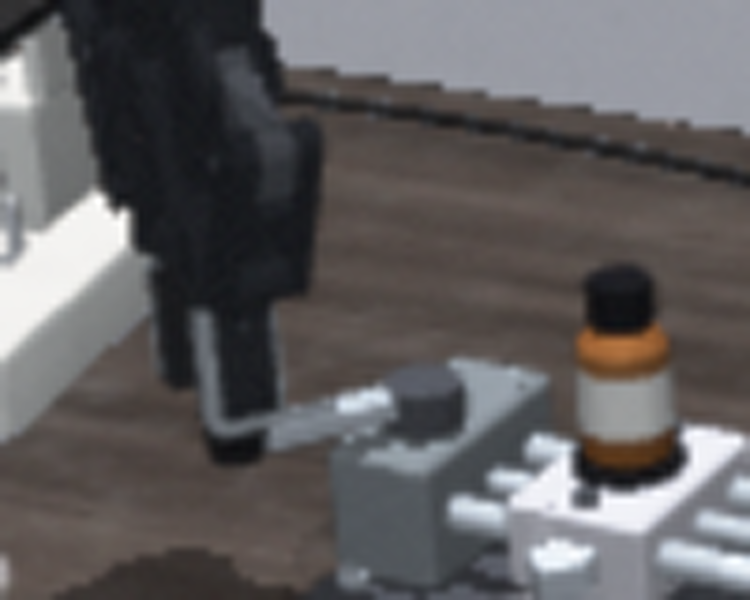

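View pics/top20z.png

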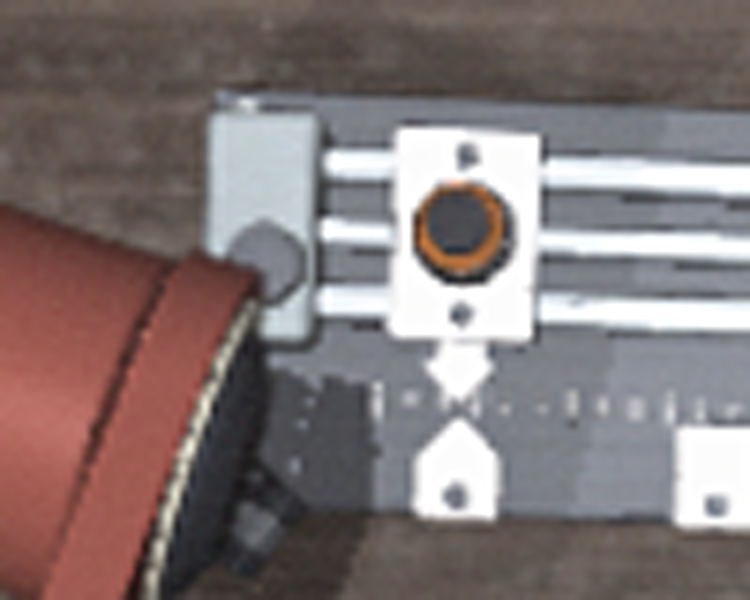

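Call:
{"fn": "play_rows", "kwargs": {
  "slide": [
    [0,0,-0.2],
    [0,0,-0.1],
    [0,0,0]
  ],
  "yaw": [0,0,0],
  "grip": [0.35,0.35,0.35]
}}

```text
time: 28.0
tool_pos: [0.5081, -0.0776, 0.082]
tool_rot: [0.216, -0.215, -0.672, 0.675]
contact_force: [-8.4, -7.9, 2.3]
gripper_width: 0.324
```

```bash
python3 - <<'E'
from g import *
s=st()
for th in(0,): print(delta(s,*knob(th,83)))
E
```

```text
t 28.0 [ 0.5081 -0.0776  0.082 ] F [-8.4 -7.9  2.3] w 0.324 q [-0.29 -0.05  2.   -0.01  1.2   1.9 ]
([array([-0.01, -0.09,  1.03]), np.float64(-0.1)], np.float64(-125.5))
```

Call:
{"fn": "play_rows", "kwargs": {
  "slide": [
    [0,0,0.4],
    [0,0,0.3],
    [0,-2,0],
    [0,-4,0],
    [0,-4,0],
    [0,0,4],
    [0,0,0]
  ],
  "yaw": [0,0,0,0,0,0,0],
  "grip": [0.35,0.35,0.35,0.35,0.35,0.35,0.35]
}}

```text
time: 28.7
tool_pos: [0.4824, -0.1161, 0.1846]
tool_rot: [0.215, -0.218, -0.673, 0.673]
contact_force: [-0.1, 0.3, -1.0]
gripper_width: 0.325
```

Call:
{"fn": "play_rows", "kwargs": {
  "slide": [
    [0,0,4],
    [0,0,4],
    [0,0,4],
    [0,0,4],
    [0,0,0]
  ],
  "yaw": [0,0,0,0,0],
  "grip": [0.35,0.35,0.35,0.35,0.35]
}}

```text
time: 29.2
tool_pos: [0.3876, -0.2466, 0.182]
tool_rot: [0.218, -0.218, -0.673, 0.673]
contact_force: [0.5, 0.4, 0.3]
gripper_width: 0.326
```

```bash
python3 - <<'E'
from g import *
s=st()
snap(21); crop("top",21,185,170,305,265,6.5); align(21)
E
```

```text
t 29.2 [ 0.3876 -0.2466  0.182 ] F [0.5 0.4 0.3] w 0.326 q [-0.73 -0.32  2.05 -0.    1.41  1.47]
215 (np.float64(247.65), np.float64(259.6), np.float64(-30.3), np.float64(30.76))
216 (np.float64(247.77), np.float64(254.38), np.float64(-32.7), np.float64(36.51))
217 (np.float64(247.38), np.float64(254.43), np.float64(-35.0), np.float64(36.83))
218 (np.float64(246.19), np.float64(255.17), np.float64(-37.3), np.float64(37.25))
219 (np.float64(246.27), np.float64(255.15), np.float64(-39.6), np.float64(37.1))
220 (np.float64(247.11), np.float64(254.22), np.float64(-41.9), np.float64(37.14))
221 (np.float64(248.02), np.float64(253.4), np.float64(-44.2), np.float64(36.96))
222 (np.float64(243.85), np.float64(253.03), np.float64(-46.6), np.float64(42.06))
223 (np.float64(243.67), np.float64(253.19), np.float64(-48.9), np.float64(42.01))
224 (np.float64(248.84), np.float64(257.06), np.float64(-50.9), np.float64(31.62))
225 None
226 (np.float64(249.23), np.float64(252.11), np.float64(-55.6), np.float64(36.67))
227 (np.float64(248.23), np.float64(253.08), np.float64(-57.9), np.float64(36.63))
2
[... 219 characters left out ...]
4(-64.7), np.float64(36.92))
231 (np.float64(244.65), np.float64(256.11), np.float64(-67.0), np.float64(36.96))
232 (np.float64(244.58), np.float64(256.17), np.float64(-69.3), np.float64(36.88))
233 (np.float64(244.59), np.float64(256.14), np.float64(-71.6), np.float64(36.83))
234 (np.float64(244.6), np.float64(256.14), np.float64(-73.9), np.float64(36.74))
235 (np.float64(244.59), np.float64(256.18), np.float64(-76.1), np.float64(36.64))
236 (np.float64(244.44), np.float64(255.69), np.float64(-78.4), np.float64(37.29))
237 (np.float64(244.49), np.float64(255.68), np.float64(-80.7), np.float64(37.17))
238 (np.float64(245.42), np.float64(255.57), np.float64(-83.0), np.float64(36.15))
239 None
```

View pics/top21z.png

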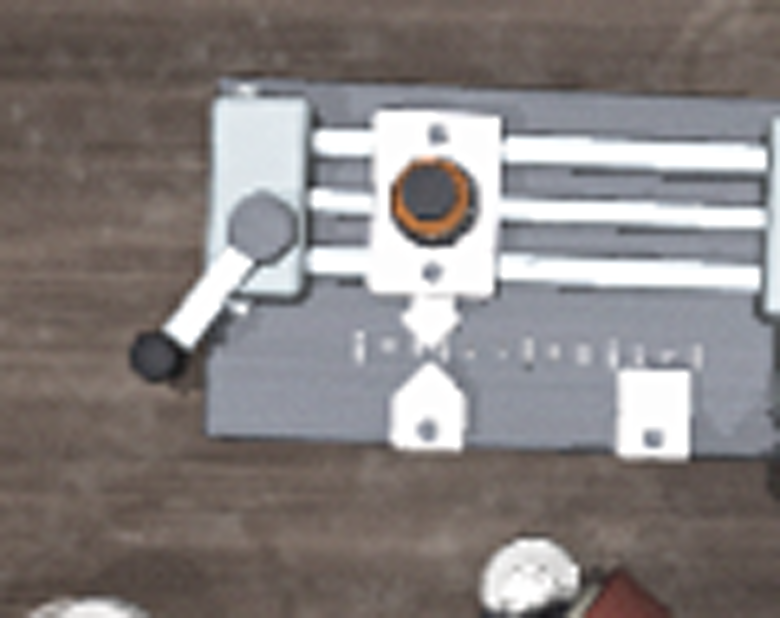

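View pics/scene21.png

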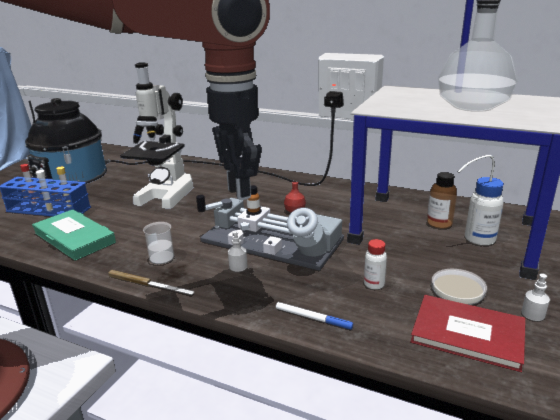

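```bash
python3 -c "
from plant import workorder;print(workorder.job_done())"
```

```text
the job is handed in; nothing more can be done
None
```

I released the clamp lever to its stop and turned the handwheel in several short gripped turns. That brought the carriage nose opposite the pointed index. I then swung the lever back until it met its stop (about 11 N) and backed the arm off. The job was handed in at about 29 s; it reports no verdict.

**Last checks:**
- **Nose and index:** in the top view they sit within about 0.3 mm of each other along the slide, and the clamping did not shift them.
- **Lever:** the knob sits about 2 px (5–6 mm) further towards clamped than in the first picture. It probably started slightly open.
- **Bystanders:** flask, beaker, bottle and bulb look upright and in place. I checked this by eye only, without measuring any shift.
- **Robot:** the force read about zero with the arm clear of everything.

**Disagreement:** the coarser bottle tracking in the scene camera put the carriage travel at about 33 mm, against about 37 mm from the top view. I relied on the top view because it compares the nose and index directly at the same height.

**Handwheel grip:** during the first turn the wheel pushed back with up to about 43 N at the wrist, because I gripped it too far off line. I regripped with shorter turns and it stayed below about 20 N.

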